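Set the valve-test air regulator and lock it

ROBOT

A 6-joint arm with a two-finger parallel gripper is mounted at the origin on the work surface. World frame = base frame: x ahead of the robot, y to its left, z up, the work surface at z = 0. Lengths are in m, angles in rad, forces in N, time in s.
With the tool pointing down it reaches from about 0.35 to 0.85 m from the base axis. Payload 8.1 kg.
Tool frame: the origin (TCP) lies midway between the tips of the shut fingers; the grasp point (between the pads) lies 19 mm behind it (r.grasp_offset is the x of the grasp point in the tool frame, in m); x points along the fingers, y is the direction in which the jaws open and shut, and the axes are right-handed (so a half turn about x gives the same grasp; the last joint's range is limited). The gripper opens to 85 mm and grips with 20 to 120 N. Pads are 22 mm wide; open, the fingers measure 114 mm over their backs; the gripper's body (76 mm by 85 mm) begins 54 mm behind the grasp point. The pads swing forward as they close: fully open they stand 13 mm farther back than shut.
Start: joints at [-1.371, 0.13, 1.488, -0, 1.523, -0.085], TCP at [0.169, -0.576, 0.208] pointing down, gripper open.
Joint ranges: [-2.96, 2.96], [-0.89, 2.26], [0.02, 2.5], [-1.34, 4.48], [0, 2.73], [-2.66, 2.66]. Speed limits (rad/s): [2.39, 2.39, 2.79, 3.14, 3.14, 3.14].

INTERFACE

Orientations are given as a unit quaternion [w, x, y, z].
In Python, from workcell import status, snapshot, camera_model, order, r gives the robot as it stands. The module is installed in compiled form; this text tells all that it offers.
- The arm moves only by the shell command python3 -m handwheel 'ROWS' [FORCE]. ROWS is JSON, a list of rows, each an object of numbers: "gripper": the finger opening in m, from 0 to 0.0854; "tx", "ty", "tz": the shift along the world's x, y, z in m; "turn": the turn about the world's z in rad. In form: [{"gripper": .., "tx": .., "ty": .., "tz": .., "turn": ..}, ...]. A call has 1 to 20 rows; each row is the pose to reach, as a shift and turn from the pose commanded when the call began; what a row does not reach only later rows make up. A row lasts 1/8 s, in which the tool goes at most 62.5 mm and 10.7 degrees, less where a joint would pass 70% of its speed; a pose out of reach is approached as far as the arm can. A call with a gripper value outside its range is refused whole. The fingers move at their own pace and stop on an object; FORCE is the grip in N (left out, the last holds). Time passes only in rows, so rows that repeat a pose let the fingers close. It gives the time, the measured TCP pose, the force and the opening at its end, in the units of the state.
- status.observe(): the state, without advancing time (a new reading comes with each control period).
- snapshot(name): name is "side" or "top" or "wrist"; returns the picture (480x640x3 uint8, blue, green, red); there is no depth.
- camera_model(name): a dict with "camera_matrix" (3x3 intrinsics, pixels), "k1" (the pictures are not rectified: a ray, as slopes to the right and down, at radius r is drawn at 1 + k1 r^2 times it, then the intrinsics apply), "R" (3x3) and "t" (3): a world point X has camera coordinates R X + t; the wrist camera has in their place "tool_from_camera" (4x4, takes a point from camera to tool coordinates, whose origin is the TCP and whose axes are the tool frame's). Camera axes: x right, y down, z forward; pixel columns grow to the right and rows downward; lengths in m; the calibration is good to about 2 mm. A picture is of the moment at which its call begins: read the wrist's pose just before it. camera_model takes no time and is no camera call.
- order.sign_off(): hands the job in, once; it reports no verdict.
The state is a dict: "time": time; "joints": joint angles; "dq": joint speeds; "joint_efforts": joint torques, N m; "position": TCP position; "ee_rot": TCP orientation; "ft_force": force on the tool from outside, world axes, zero at the start; "ft_torque": the same for the moment, N m; "grip_width": opening from 0.0 (shut) to 1.0 (fully open).
Only numpy, scipy, OpenCV 4.12 (cv2) and the standard library are available. Lean on these libraries where they do the work, as an engineer would, in place of code of your own. Each camera call takes 0.05 s, during which the arm holds its last target. There are 200 camera calls.

TASK

Turn the black knob of the bench air regulator clockwise until its pointer meets the red mark on the dial. Then turn the brass lock ring below it clockwise by its red peg until it is firmly tight, feeling for where it comes up tight and not forcing it beyond that, and let go. The knob must stay on the mark, and the loose parts on the bench must be left alone.

Things in the scene. Friction and masses are not known exactly. Their poses are not given: they have to be found in the camera images.
- regulator: Air regulator bolted to the bench: 112 mm square steel foot, round aluminium body 88 mm across to 51 mm height, with a brass port on two sides (to 60 mm from the axis, 18 to 42 mm high); above it the lock ring, a 40 mm thick neck, and a white dial 94 mm across, its face 105 mm above the bench. Origin: centre of the foot's underside, on the vertical axis of knob, dial and ring; z up.
- knob_grip (a point): On the knob's axis, 125 mm above the bench, inside its grip bar. Black knob: skirt 44 mm across, 5 mm high, on the dial; upright grip bar 44 mm long, 12 mm thick, from 110 to 137 mm above the bench. x axis: along the bar towards the pointer; z up. It turns with a steady friction of 0.12 N m and stays where it is left.
- pointer_tip (a point): Tip of the knob's thin black pointer, 38 mm from the axis, just above the dial, in line with the grip bar, on the side where the bar's top has a white line. Turns with the knob.
- mark_tip (a point): Inner tip of the red triangular mark on the dial, 38 mm from the axis: where the pointer tip must be. It does not move, differs from start to start and lies 0.6 to 1.6 rad clockwise (from above) of the pointer's start.
- lock_ring: Brass lock ring 82 mm across on the regulator's axis, 51 to 63 mm above the bench, with a radial arm (14 mm wide, top 63 mm above the bench, out to 88 mm from the axis) that carries the red peg. Origin on the axis 50 mm above the bench; x axis along the arm to the peg; z up. Clockwise from above tightens. Loose at first: steady friction 0.24 N m, 3 N at the peg; stays where it is left.
- peg (a point): Point on the red peg's centre line, 92 mm above the bench, 80 mm from the regulator's axis. Round upright post 12 mm across, from 63 to 105 mm above the bench; it travels on a level circle about the regulator's axis. x axis: outward along the arm.
- seat: Hidden seat inside the regulator that the ring meets after 0.7 to 1.9 rad, at an unseen angle that differs from start to start. From there the push needed at the peg climbs 1.25 N per mm: firmly tight at 7 to 15 N (aim for 10), overstrained above 20 N. Standing still, the friction hides: the peg may read up to 6 N less. Friction keeps it tight when let go. This frame, on the axis 40 mm up, does not tell the angle.
- core_tool: Loose bystander: squat chrome valve core tool, standing, 38 mm across, 46 mm high. Origin at the centre of its underside.
- stem_a: Loose bystander: black rubber snap-in valve stem, standing, 19 mm across, 44 mm high, easily toppled. Origin at the centre of its underside.
- stem_b: Loose bystander: a second stem like stem_a.
- weight: Loose bystander: zinc clip-on balance weight lying flat, 52 x 18 x 18 mm. Origin at the centre of its underside, x along it.
Not all that is in view belongs to the job. Of the things that look like the regulator, the middle-sized one is meant.

How it is judged:
By the outcome, as a careful person would: the job done as asked, in the order asked, and still so for the second after the job is handed in, with the robot touching nothing.
It also fails if it takes over 72 s, if anything falls off the work surface, if the arm or the gripper's body presses on something with over 40 N, if the wrist force passes 120 N, or if a joint passes its speed limit or range.

## Working session

There is one attempt and no reset: what is moved stays moved. The work goes in short steps, Python scripts to look and compute and a shell command to move; the robot and the scene stay as the last step left them, time stands still between calls to the robot, and variables do not carry over. Pictures are saved under pics/ and viewed, about 8 in all and at most 12, crops included, and the job is handed in when it is done.

```bash
mkdir -p pics; cat > h.py <<'E'
import numpy as np, cv2
from workcell import status, snapshot, camera_model, order, r
E
python3 - <<'E'
from h import *
s=status.observe(); print(s)
print(r.grasp_offset)
for n in("top","side","wrist"):
    im=snapshot(n); cv2.imwrite(f"pics/{n}0.png",im); print(n,camera_model(n))
E
```

```text
{'time': 0.0, 'joints': array([-1.37139970e+00,  1.31172445e-01,  1.48930560e+00, -9.65360085e-06,
        1.52301734e+00, -8.54045891e-02]), 'dq': array([ 2.14441425e-05,  1.23556605e-03, -1.32932222e-03,  3.60172371e-05,
       -1.41041860e-03, -1.04651406e-03]), 'joint_efforts': array([-7.96699132e-04, -5.69392741e+01, -5.00554347e+01, -2.15487165e-05,
        1.50272227e-02, -1.35188671e-05]), 'position': array([ 0.16847331, -0.57522289,  0.2068233 ]), 'ee_rot': array([-0.09968117, -0.69990749, -0.10102402,  0.69999094]), 'ft_force': array([ 0.45657709, -0.52263778, -0.80758861]), 'ft_torque': array([-0.01005002, -0.05514484, -0.05820044]), 'grip_width': 0.99793393720346}
-0.0187
top {'camera_matrix': array([[491.83612099,   0.        , 314.33232268],
       [  0.        , 491.83612099, 239.06870204],
       [  0.        ,   0.        ,   1.        ]]), 'k1': -0.011138203212581866, 'R': array([[-0.02806985, -0.99879337, -0.0402974 ],
       [-0.98333417,  0.0348347 , -0.17843894],
       [ 0.17962738,  0.03461706, -0.98312546]]), 't': array([0.07368644, 0.58853831, 0.72667305])}

[... 275 characters left out ...]
6886,  0.51280826, -0.85000879],
       [ 0.23015027, -0.81848821, -0.52641039]]), 't': array([0.57535704, 0.12981124, 0.67015867])}
wrist {'camera_matrix': array([[347.86786354,   0.        , 327.87320674],
       [  0.        , 347.86786354, 236.59179494],
       [  0.        ,   0.        ,   1.        ]]), 'k1': -0.0545297777873371, 'tool_from_camera': array([[-1.78996541e-03, -2.75747377e-01,  9.61228475e-01,
        -1.65416501e-01],
       [ 9.99998396e-01, -5.55039612e-04,  1.70293730e-03,
        -2.27525480e-04],
       [ 6.39393862e-05,  9.61229981e-01,  2.75747928e-01,
        -7.12990925e-02],
       [ 0.00000000e+00,  0.00000000e+00,  0.00000000e+00,
         1.00000000e+00]])}
```

View pics/top0.png

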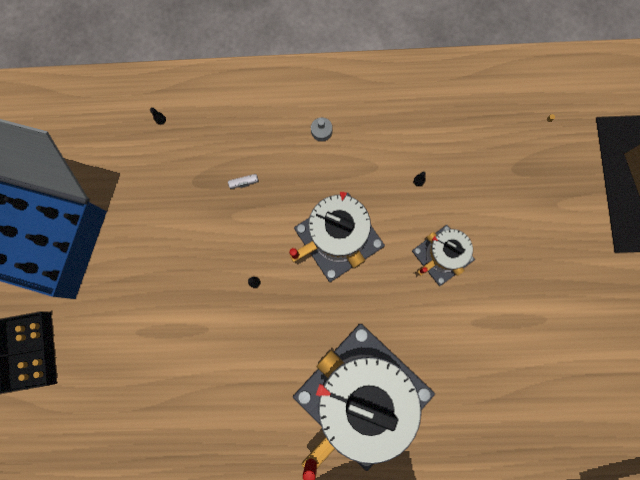

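View pics/side0.png

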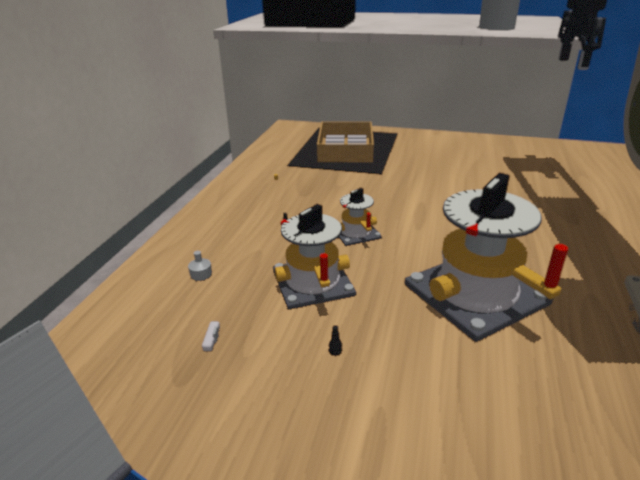

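The top view shows three regulators. The middle-sized one has its dial near (340,225), its peg at (294,253) and its mark at (343,195). The bystanders are the weight (243,181), the core tool (321,129) and the stems (254,282) and (420,179). Next I'll measure these.

```bash
cat >> h.py <<'E'
def cam(n, s=None):
    c=camera_model(n); K=c["camera_matrix"]; k=c["k1"]
    if "R" in c: R,t=c["R"],c["t"]
    else:
        from scipy.spatial.transform import Rotation as Ro
        q=np.array(s["ee_rot"]); T=np.eye(4); T[:3,:3]=Ro.from_quat(q[[1,2,3,0]]).as_matrix(); T[:3,3]=s["position"]
        M=np.linalg.inv(T@c["tool_from_camera"]); R,t=M[:3,:3],M[:3,3]
    return K,np.array([k,0,0,0,0]),R,t
def back(cm,uv,z):
    K,d,R,t=cm
    p=cv2.undistortPoints(np.array(uv,float).reshape(-1,1,2),K,d).reshape(-1,2)
    D=np.c_[p,np.ones(len(p))]@R; C=-R.T@t
    return C+D*((z-C[2])/D[:,2])[:,None]
def proj(cm,X):
    K,d,R,t=cm
    return cv2.projectPoints(np.array(X,float).reshape(-1,3),cv2.Rodrigues(R)[0],t,K,d)[0].reshape(-1,2)
E
python3 - <<'E'
from h import *
im=cv2.imread("pics/top0.png"); cm=cam("top"); hsv=cv2.cvtColor(im,cv2.COLOR_BGR2HSV)
print("C",-cm[2].T@cm[3])
x0,y0,x1,y1=285,180,395,290
w=np.zeros(im.shape[:2],np.uint8); w[y0:y1,x0:x1]=((hsv[...,1]<40)&(hsv[...,2]>140))[y0:y1,x0:x1]
n,l,st,ce=cv2.connectedComponentsWithStats(w); i=1+st[1:,4].argmax()
P=np.argwhere(l==i)[:,::-1].astype(np.float32); h=cv2.convexHull(P); e=cv2.fitEllipse(h); print(e)
c=back(cm,[e[0]],.105)[0]; H=back(cm,h.reshape(-1,2),.105); print("dial centre",c,"diam",2*np.linalg.norm(H-c,axis=1).mean())
red=np.zeros_like(w); red[y0:y1,x0:x1]=(((hsv[...,0]<8)|(hsv[...,0]>172))&(hsv[...,1]>150)&(hsv[...,2]>90))[y0:y1,x0:x1]
n,l,st,ce=cv2.connectedComponentsWithStats(red)
for i in range(1,n): print("red",st[i],ce[i],back(cm,[ce[i]],.105))
for nm,uv,z in(("weight",(243,181),.01),("tool",(321,129),.046),("a",(254,282),.03),("b",(420,179),.02),("smallreg",(453,248),.07),("big",(370,410),.15)): print(nm,back(cm,[uv],z))
cv2.imwrite("pics/c1.png",cv2.resize(im[y0:y1,x0:x1],None,fx=5,fy=5,interpolation=cv2.INTER_CUBIC))
E
```

```text
C [0.45026782 0.02794069 0.8223983 ]
((339.2010498046875, 224.5716552734375), (59.5290412902832, 60.38352966308594), 88.93470764160156)
dial centre [0.60195635 0.01555798 0.105     ] diam 0.09013956056930425
red [340 192   7   8  33] [342.66666667 194.39393939] [[0.64814465 0.00862622 0.105     ]]
red [289 248   8   8  47] [292.78723404 251.5106383 ] [[0.56377165 0.08561064 0.105     ]]
weight [[0.70501681 0.17697637 0.01      ]]
tool [[0.7788815  0.03885716 0.046     ]]
a [[0.52778588 0.15568705 0.03      ]]
b [[ 0.69328395 -0.12457633  0.02      ]]
smallreg [[ 0.5662744  -0.15802054  0.07      ]]
big [[ 0.34406611 -0.01463617  0.15      ]]
```

View pics/c1.png

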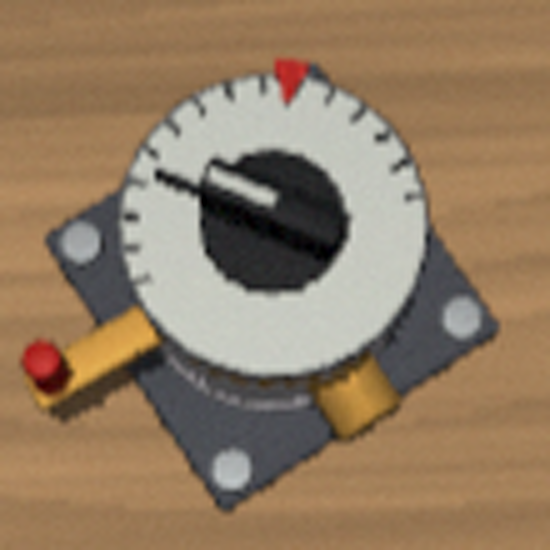

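```bash
python3 - <<'E'
from h import *
from scipy.spatial.transform import Rotation as Ro
cm=cam("top"); c=np.array([.602,.0156])
for n,uv in(("ptr",(285+157/5-.4,180+175/5-.4)),("mark",(285+289/5-.4,180+104/5-.4)),("peg",(292.8,251.5))):
    p=back(cm,[uv],.105)[0][:2]; d=p-c; print(n,p,np.linalg.norm(d),np.arctan2(d[1],d[0]))
# cross-check with side view
cs=cam("side"); print(proj(cs,[[.602,.0156,.137],[.602,.0156,.105],[.5638,.0856,.105]]))
s=status.observe(); q=s["ee_rot"]; M=Ro.from_quat(q[[1,2,3,0]]).as_matrix(); print(M.round(3), "yaw of y",np.arctan2(M[1,1],M[0,1]))
print(c-s["position"][:2])
E
```

```text
ptr [0.61846898 0.04965829] 0.037831127530838816 1.120392770014776
mark [0.6388457  0.00938436] 0.0373662896777625 -0.16712046065619857
peg [0.56378693 0.08559139] 0.07974355220448061 2.070538821657343
[[311.9469026  208.33682258]
 [312.54621218 226.93500644]
 [325.26578126 254.53336906]]
[[-0.     0.281 -0.96 ]
 [ 0.001 -0.96  -0.281]
 [-1.    -0.001 -0.   ]] yaw of y -1.2860208397434219
[0.43348635 0.59098442]
```

```bash
python3 -m handwheel '[{"gripper":0.05,"tz":0.06},{"gripper":0.05,"tz":0.1},{"gripper":0.05,"tx":0.433,"ty":0.591,"tz":0.1,"turn":0.835},{"gripper":0.05,"tx":0.433,"ty":0.591,"tz":0.1,"turn":0.835},{"gripper":0.05,"tx":0.433,"ty":0.591,"tz":0.1,"turn":0.835},{"gripper":0.05,"tx":0.433,"ty":0.591,"tz":0.1,"turn":0.835},{"gripper":0.05,"tx":0.433,"ty":0.591,"tz":0.1,"turn":0.835},{"gripper":0.05,"tx":0.433,"ty":0.591,"tz":0.1,"turn":0.835},{"gripper":0.05,"tx":0.433,"ty":0.591,"tz":0.1,"turn":0.835},{"gripper":0.05,"tx":0.433,"ty":0.591,"tz":0.1,"turn":0.835},{"gripper":0.05,"tx":0.433,"ty":0.591,"tz":0.1,"turn":0.835},{"gripper":0.05,"tx":0.433,"ty":0.591,"tz":0.1,"turn":0.835},{"gripper":0.05,"tx":0.433,"ty":0.591,"tz":0.1,"turn":0.835},{"gripper":0.05,"tx":0.433,"ty":0.591,"tz":0.1,"turn":0.835},{"gripper":0.05,"tx":0.433,"ty":0.591,"tz":0.1,"turn":0.835},{"gripper":0.05,"tx":0.433,"ty":0.591,"tz":0.05,"turn":0.835},{"gripper":0.05,"tx":0.433,"ty":0.591,"tz":0.0,"turn":0.835},{"gripper":0.05,"tx":0.433,"ty":0.591,"tz":0.0,"turn":0.835},{"gripper":0.05,"tx":0.433,"ty":0.591,"tz":0.0,"turn":0.835}]' 40; python3 - <<'E'
from h import *
s=status.observe(); im=snapshot("wrist"); cv2.imwrite("pics/w1.png",im); cm=cam("wrist",s)
print(s["position"],s["joints"].round(3)); print(proj(cm,[[.602,.0156,.105],[.6185,.0497,.105],[.6388,.0094,.105]]))
E
```

```text
[ 0.16851365 -0.57538442  0.20705146] [-1.371  0.131  1.489  0.     1.523 -0.085]
[[1781.09746692 2078.3344983 ]
 [2762.93780992 3265.20696123]
 [2530.22673112 3299.25647117]]invalid input
```

View pics/w1.png

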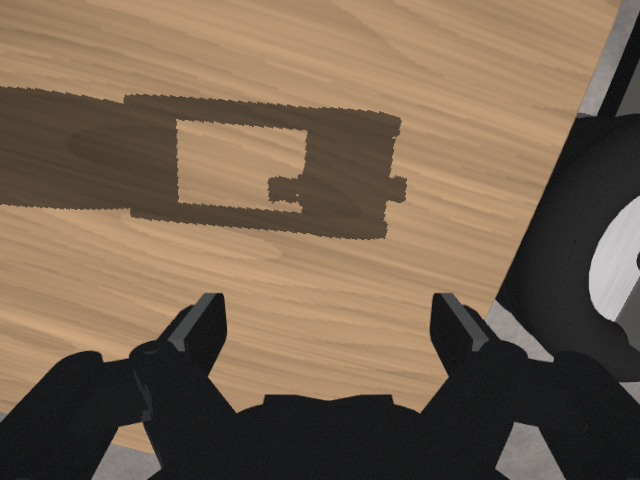

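The move was refused and the arm did not move, so that picture only shows bench. The rows probably need all five keys.

```bash
python3 -m handwheel '[{"gripper":0.05,"tx":0,"ty":0,"tz":0.06,"turn":0},{"gripper":0.05,"tx":0,"ty":0,"tz":0.1,"turn":0},{"gripper":0.05,"tx":0.433,"ty":0.591,"tz":0.1,"turn":0.835},{"gripper":0.05,"tx":0.433,"ty":0.591,"tz":0.1,"turn":0.835},{"gripper":0.05,"tx":0.433,"ty":0.591,"tz":0.1,"turn":0.835},{"gripper":0.05,"tx":0.433,"ty":0.591,"tz":0.1,"turn":0.835},{"gripper":0.05,"tx":0.433,"ty":0.591,"tz":0.1,"turn":0.835},{"gripper":0.05,"tx":0.433,"ty":0.591,"tz":0.1,"turn":0.835},{"gripper":0.05,"tx":0.433,"ty":0.591,"tz":0.1,"turn":0.835},{"gripper":0.05,"tx":0.433,"ty":0.591,"tz":0.1,"turn":0.835},{"gripper":0.05,"tx":0.433,"ty":0.591,"tz":0.1,"turn":0.835},{"gripper":0.05,"tx":0.433,"ty":0.591,"tz":0.1,"turn":0.835},{"gripper":0.05,"tx":0.433,"ty":0.591,"tz":0.1,"turn":0.835},{"gripper":0.05,"tx":0.433,"ty":0.591,"tz":0.1,"turn":0.835},{"gripper":0.05,"tx":0.433,"ty":0.591,"tz":0.1,"turn":0.835},{"gripper":0.05,"tx":0.433,"ty":0.591,"tz":0.05,"turn":0.835},{"gripper":0.05,"tx":0.433,"ty":0.591,"tz":0.0,"turn":0.835},{"gripper":0.05,"tx":0.433,"ty":0.591,"tz":0.0,"turn":0.835},{"gripper":0.05,"tx":0.433,"ty":0.591,"tz":0.0,"turn":0.835}]' 40 && python3 - <<'E'
from h import *
s=status.observe(); im=snapshot("wrist"); cv2.imwrite("pics/w2.png",im); cm=cam("wrist",s)
print(s["time"],s["position"],s["joints"].round(3)); print(proj(cm,[[.602,.0156,.105],[.6185,.0497,.105],[.6388,.0094,.105]]))
E
```

```text
time: 2.58
position: [0.6022, 0.0145, 0.2102]
ee_rot: [0.376, 0.6, 0.375, -0.599]
ft_force: [0.9, -0.2, 1.4]
grip_width: 0.584
2.575 [0.60224342 0.01448938 0.21021044] [-0.061  0.134  1.48  -0.     1.525  0.391]
[[325.29179282 227.24482246]
 [325.14061669 179.8879994 ]
 [370.24443795 214.45719057]]
```

View pics/w2.png

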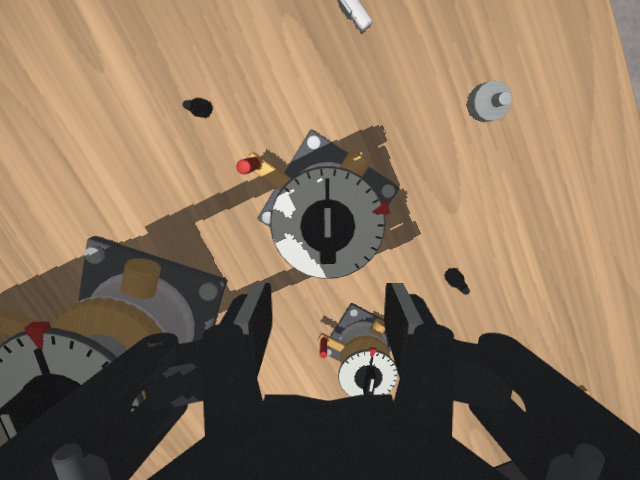

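The wrist view shows the target dial centred near (327,226), with the pointer tip at (327,180) and the red mark at about (382,209). That agrees with the top view to a few pixels. I'll refine the centre, bar and mark numerically.

```bash
cat >> h.py <<'E'
def dial(im,cm,c,rad0=.030):
    """resample a top-down metric patch at dial height around c; 4 px/mm"""
    g=np.arange(-60,60,.25)/1000
    X=np.stack([c[0]-g[:,None]+0*g[None],c[1]-g[None]+0*g[:,None],.105+0*g[:,None]+0*g[None]],-1)
    uv=proj(cm,X).reshape(len(g),len(g),2).astype(np.float32)
    return cv2.remap(im,uv[...,0],uv[...,1],cv2.INTER_CUBIC)
E
python3 - <<'E'
from h import *
s=status.observe(); im=snapshot("wrist"); cm=cam("wrist",s); print(s["position"])
D=dial(im,cm,(.602,.0156)); D2=dial(cv2.imread("pics/top0.png"),cam("top"),(.602,.0156))
for n,d in(("wrist",D),("top",D2)):
    hsv=cv2.cvtColor(d,cv2.COLOR_BGR2HSV); 
    red=((((hsv[...,0]<8)|(hsv[...,0]>172))&(hsv[...,1]>120)&(hsv[...,2]>60))*255).astype(np.uint8)
    for k in cv2.findContours(red,cv2.RETR_EXTERNAL,cv2.CHAIN_APPROX_NONE)[0]:
        if cv2.contourArea(k)<60: continue
        p=k.reshape(-1,2); v=(240-p)[:,::-1]/4000; rr=np.linalg.norm(v,axis=1); m=cv2.moments(k)
        w=(240-np.array([m["m01"],m["m10"]])/m["m00"])/4000
        i=rr.argmin(); print(n,cv2.contourArea(k),"centroid",w,np.arctan2(w[1],w[0]),np.linalg.norm(w),"tip",np.arctan2(v[i,1],v[i,0]),rr[i])
    for R,dd in((188,d),): cv2.circle(dd,(240,240),R,(0,255,0),1); cv2.circle(dd,(240,240),152,(255,0,0),1); cv2.line(dd,(235,240),(245,240),(0,255,255),1)
cv2.imwrite("pics/d1.png",np.hstack([D[30:450,30:450],D2[30:450,30:450]])[:, :800])
E
```

```text
[0.60300902 0.01457886 0.2112842 ]
wrist 1349.5 centroid [ 0.04758472 -0.0061043 ] -0.12758589919581215 0.047974663007116655 tip -0.1321369386222528 0.03984736503208211
top 1350.0 centroid [ 0.04598793 -0.00682077] -0.14724314024295135 0.0464909972361036 tip -0.13728879229404348 0.038360950196782144
```

View pics/d1.png

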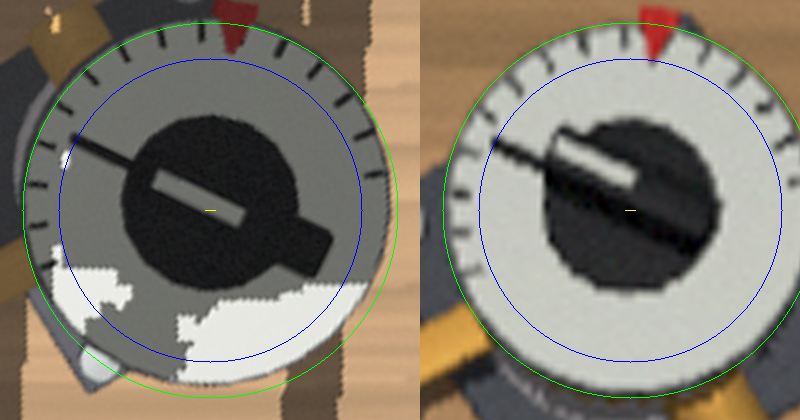

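```bash
python3 -m handwheel '[{"gripper":0.05,"tx":0.001,"ty":0.001,"tz":-0.04,"turn":0},{"gripper":0.05,"tx":0.001,"ty":0.001,"tz":-0.07,"turn":0},{"gripper":0.05,"tx":0.001,"ty":0.001,"tz":-0.085,"turn":0},{"gripper":0.05,"tx":0.001,"ty":0.001,"tz":-0.094,"turn":0},{"gripper":0.05,"tx":0.001,"ty":0.001,"tz":-0.094,"turn":0},{"gripper":0.05,"tx":0.001,"ty":0.001,"tz":-0.094,"turn":0},{"gripper":0.05,"tx":0.001,"ty":0.001,"tz":-0.094,"turn":0}]' 40
python3 -m handwheel '[{"gripper":0.0,"tx":0,"ty":0,"tz":0,"turn":0},{"gripper":0.0,"tx":0,"ty":0,"tz":0,"turn":0},{"gripper":0.0,"tx":0,"ty":0,"tz":0,"turn":0},{"gripper":0.0,"tx":0,"ty":0,"tz":0,"turn":0},{"gripper":0.0,"tx":0,"ty":0,"tz":0,"turn":0},{"gripper":0.0,"tx":0,"ty":0,"tz":0,"turn":0}]' 40
```

```text
time: 3.55
position: [0.6033, 0.0162, 0.115]
ee_rot: [0.376, 0.6, 0.375, -0.599]
ft_force: [-0.2, 0.1, 0.4]
grip_width: 0.585
time: 4.3
position: [0.6026, 0.0162, 0.1138]
ee_rot: [-0.376, -0.599, -0.376, 0.599]
ft_force: [-0.4, -0.4, -1.0]
grip_width: 0.002
```

The fingers shut fully (0.002), so they did not catch the bar. I'll look before doing anything else.

```bash
python3 - <<'E'
from h import *
s=status.observe(); print(s["grip_width"],s["position"]); a=snapshot("wrist"); b=snapshot("side")
cv2.imwrite("pics/g1.png",np.hstack([cv2.resize(a,(480,360)),cv2.resize(b[150:330,250:410],(320,360))]))
E
```

```text
0.001792720587726288 [0.60258259 0.01616202 0.1138407 ]
```

View pics/g1.png

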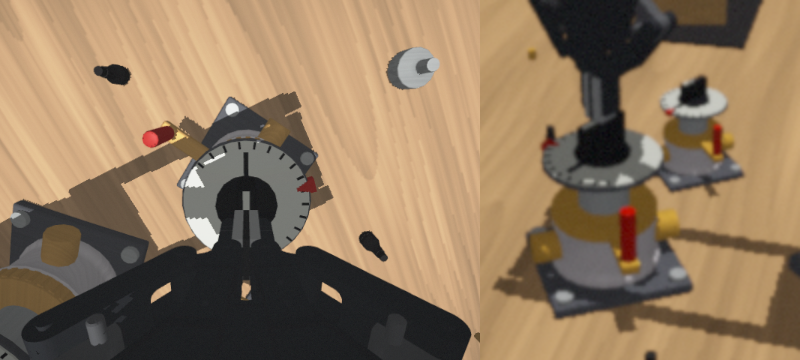

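```bash
python3 - <<'E'
from h import *
s=status.observe(); a=snapshot("wrist"); b=snapshot("side"); cm=cam("wrist",s); cs=cam("side")
ax=np.array([.6033,.0159]); d=np.array([np.cos(1.115),np.sin(1.115)]); n=np.array([-d[1],d[0]])
P=[np.r_[ax+d*i*.022+n*j*.006,.137] for i,j in((1,1),(1,-1),(-1,-1),(-1,1))]
t=s["position"]; T=[t,t+[0,0,.0187]]
for im,c in((a,cm),(b,cs)):
    cv2.polylines(im,[np.int32(proj(c,P)*16)],True,(0,255,0),1,shift=4)
    for p in proj(c,T): cv2.circle(im,tuple(np.int32(p*16)),24,(255,0,255),1,shift=4)
cv2.imwrite("pics/g2.png",np.hstack([cv2.resize(a[170:370,230:430],(400,400),interpolation=3),cv2.resize(b[150:250,262:362],(400,400),interpolation=3)]))
E
```

```text
(no output)
```

View pics/g2.png

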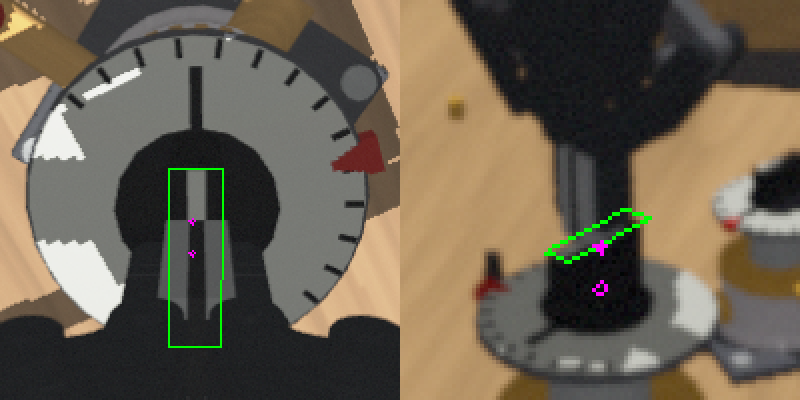

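```bash
python3 -m handwheel '[{"gripper":0.0,"tx":0,"ty":0,"tz":0,"turn":-0.07},{"gripper":0.0,"tx":0,"ty":0,"tz":0,"turn":-0.15},{"gripper":0.0,"tx":0,"ty":0,"tz":0,"turn":-0.15}]' 40; python3 - <<'E'
from h import *
s=status.observe(); print(s["ft_torque"],s["ft_force"],s["grip_width"],s["position"]); a=snapshot("wrist"); cm=cam("wrist",s)
D=dial(a,cm,(.6033,.0159)); cv2.imwrite("pics/d2.png",D)
g=cv2.cvtColor(D,cv2.COLOR_BGR2GRAY)
th=np.arange(.5,1.5,.01); 
for rr in (28,31,34):
    v=g[(240-4*rr*np.cos(th)).round().astype(int),(240-4*rr*np.sin(th)).round().astype(int)]; print(rr,th[v<50])
E
```

```text
time: 4.88
position: [0.6026, 0.0162, 0.1139]
ee_rot: [-0.33, -0.625, -0.33, 0.626]
ft_force: [-0.4, 1.1, 1.1]
grip_width: -0.0
[-0.01957454 -0.00748922 -0.00557425] [-0.40781601  1.09013059  1.08688991] -6.049887060552983e-05 [0.60258358 0.01617545 0.11386202]
28 [1.08 1.09 1.1  1.11 1.12 1.13 1.14 1.15 1.16 1.17]
31 [1.08 1.09 1.1  1.11 1.12 1.13 1.14 1.15 1.16]
34 [1.09 1.1  1.11 1.12 1.13 1.14 1.15]
```

No torque, and the pointer still reads 1.12 rad, so nothing is gripped. I'll lift and compare the true fingertips with the reported TCP in the fixed cameras.

```bash
python3 -m handwheel '[{"gripper":0.0,"tx":0,"ty":0,"tz":0.06,"turn":0.15},{"gripper":0.0,"tx":0,"ty":0,"tz":0.06,"turn":0.15},{"gripper":0.0,"tx":0,"ty":0,"tz":0.06,"turn":0.15},{"gripper":0.0,"tx":0,"ty":0,"tz":0.06,"turn":0.15}]' 40; python3 - <<'E'
from h import *
s=status.observe(); t=s["position"]; a=snapshot("side"); b=snapshot("top"); w=snapshot("wrist"); print(t)
ax=np.array([.6033,.0159]); d=np.array([np.cos(1.115),np.sin(1.115)]); n=np.array([-d[1],d[0]])
P=[np.r_[ax+d*i*.022+n*j*.006,.137] for i,j in((1,1),(1,-1),(-1,-1),(-1,1))]
o=[]
for im,c,(x,y) in((a,cam("side"),(250,130)),(w,cam("wrist",s),(245,150))):
    m=cv2.resize(im[y:y+150,x:x+130] if im is a else im[y:y+180,x:x+156],(400,460),interpolation=3); f=400/(130 if im is a else 156)
    for p in proj(c,[t,t+[0,0,.0187]]): cv2.circle(m,tuple(np.int32((p-[x,y])*f)),5,(255,0,255),1)
    cv2.polylines(m,[np.int32((proj(c,P)-[x,y])*f)],True,(0,255,0),1); o.append(m)
cv2.imwrite("pics/g3.png",np.hstack(o))
E
```

```text
time: 5.42
position: [0.6017, 0.0162, 0.1723]
ee_rot: [-0.375, -0.598, -0.376, 0.6]
ft_force: [0.2, 0.8, -0.5]
grip_width: -0.0
[0.60165026 0.01621773 0.17231156]
```

View pics/g3.png

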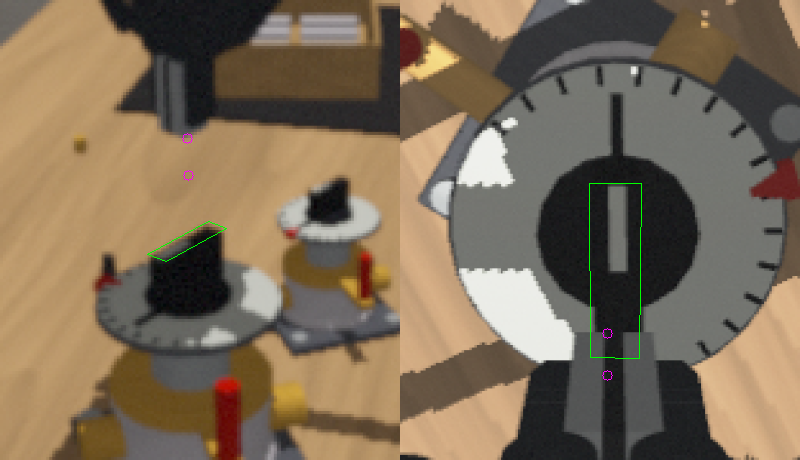

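The overlay shows the problem: the bar matches my model (green box) in both views, but the real fingertips are about 20 mm above the reported TCP, at the upper magenta circle. I'll allow for that, so tips at 115 mm means a TCP z of about 0.095.

```bash
python3 -m handwheel '[{"gripper":0.05,"tx":0.001,"ty":0,"tz":0,"turn":0},{"gripper":0.05,"tx":0.001,"ty":0,"tz":0,"turn":0},{"gripper":0.05,"tx":0.001,"ty":0,"tz":0,"turn":0},{"gripper":0.05,"tx":0.001,"ty":0,"tz":-0.03,"turn":0},{"gripper":0.05,"tx":0.001,"ty":0,"tz":-0.06,"turn":0},{"gripper":0.05,"tx":0.001,"ty":0,"tz":-0.075,"turn":0},{"gripper":0.05,"tx":0.001,"ty":0,"tz":-0.079,"turn":0},{"gripper":0.05,"tx":0.001,"ty":0,"tz":-0.079,"turn":0},{"gripper":0.05,"tx":0.001,"ty":0,"tz":-0.079,"turn":0}]' 40
python3 -m handwheel '[{"gripper":0.0,"tx":0,"ty":0,"tz":0,"turn":0},{"gripper":0.0,"tx":0,"ty":0,"tz":0,"turn":0},{"gripper":0.0,"tx":0,"ty":0,"tz":0,"turn":0},{"gripper":0.0,"tx":0,"ty":0,"tz":0,"turn":0},{"gripper":0.0,"tx":0,"ty":0,"tz":0,"turn":0},{"gripper":0.0,"tx":0,"ty":0,"tz":0,"turn":0}]' 40
```

```text
time: 6.7
position: [0.6046, 0.0161, 0.0964]
ee_rot: [0.376, 0.6, 0.375, -0.598]
ft_force: [0.2, 0.1, 0.6]
grip_width: 0.585
time: 7.45
position: [0.6031, 0.0165, 0.0956]
ee_rot: [-0.375, -0.599, -0.376, 0.599]
ft_force: [-5.8, 1.0, 6.5]
grip_width: 0.131
```

Gripped: the opening is 11 mm and the bar is 12 mm. Now turn 1.25 rad clockwise, then check.

```bash
cat >> h.py <<'E'
def angles(im,cm,c):
    D=dial(im,cm,c); g=cv2.GaussianBlur(cv2.cvtColor(D,cv2.COLOR_BGR2GRAY),(3,3),0).astype(float); th=np.arange(-1,1.6,.005)
    acc=sum(cv2.remap(g.astype(np.float32),(240-4*rr*np.sin(th)).astype(np.float32)[None],(240-4*rr*np.cos(th)).astype(np.float32)[None],1)[0] for rr in np.arange(25,36))/11
    w=np.clip(70-acc,0,None)*(abs(th-th[acc.argmin()])<.1)
    hsv=cv2.cvtColor(D,cv2.COLOR_BGR2HSV); red=((((hsv[...,0]<8)|(hsv[...,0]>172))&(hsv[...,1]>120)&(hsv[...,2]>50))*255).astype(np.uint8)
    yy,xx=np.nonzero(red); v=np.c_[240-yy,240-xx]/4.; m=(np.linalg.norm(v,axis=1)<56)&(abs(np.arctan2(v[:,1],v[:,0]))<.6); q=v[m].mean(0)
    return dict(ptr=(w*th).sum()/max(w.sum(),1e-9),dark=acc.min(),mark=np.arctan2(q[1],q[0]),markr=np.hypot(*q)),D
E
python3 -m handwheel '[{"gripper":0.0,"tx":0,"ty":0,"tz":0,"turn":-0.1},{"gripper":0.0,"tx":0,"ty":0,"tz":0,"turn":-0.2},{"gripper":0.0,"tx":0,"ty":0,"tz":0,"turn":-0.3},{"gripper":0.0,"tx":0,"ty":0,"tz":0,"turn":-0.4},{"gripper":0.0,"tx":0,"ty":0,"tz":0,"turn":-0.5},{"gripper":0.0,"tx":0,"ty":0,"tz":0,"turn":-0.6},{"gripper":0.0,"tx":0,"ty":0,"tz":0,"turn":-0.7},{"gripper":0.0,"tx":0,"ty":0,"tz":0,"turn":-0.8},{"gripper":0.0,"tx":0,"ty":0,"tz":0,"turn":-0.9},{"gripper":0.0,"tx":0,"ty":0,"tz":0,"turn":-1.0},{"gripper":0.0,"tx":0,"ty":0,"tz":0,"turn":-1.1},{"gripper":0.0,"tx":0,"ty":0,"tz":0,"turn":-1.18},{"gripper":0.0,"tx":0,"ty":0,"tz":0,"turn":-1.25},{"gripper":0.0,"tx":0,"ty":0,"tz":0,"turn":-1.25},{"gripper":0.0,"tx":0,"ty":0,"tz":0,"turn":-1.25}]' 40; python3 - <<'E'
from h import *
c=(.6033,.0159)
print(angles(cv2.imread("pics/w2.png"),cam("wrist",dict(position=[.6026,.0145,.2107],ee_rot=[.376,.6,.375,-.599])),c)[0])
s=status.observe(); print(s["ft_torque"],s["joints"].round(2)); A,D=angles(snapshot("wrist"),cam("wrist",s),c); print(A); A2,D2=angles(snapshot("top"),cam("top"),(.6025,.0157)); print(A2)
cv2.imwrite("pics/d3.png",np.hstack([D[40:440,40:440],D2[40:440,40:440]]))
E
```

```text
time: 9.32
position: [0.6032, 0.0162, 0.0956]
ee_rot: [0.046, -0.705, 0.046, 0.706]
ft_force: [-5.5, -0.4, 5.3]
grip_width: 0.126
{'ptr': np.float64(1.1484105574764436), 'dark': np.float32(22.187233), 'mark': np.float64(-0.11638355343415266), 'markr': np.float64(45.878483429893656)}
[-0.02800737  0.84085602 -0.14776747] [-0.06  0.22  1.6  -0.    1.33  1.64]
{'ptr': np.float64(-0.1047904091359214), 'dark': np.float32(25.39027), 'mark': np.float64(-0.13626635166904902), 'markr': np.float64(46.388616653744215)}
{'ptr': np.float64(1.2887181189998111), 'dark': np.float32(12.864524), 'mark': np.float64(nan), 'markr': np.float64(nan)}h.py:30: RuntimeWarning: Mean of empty slice.
  yy,xx=np.nonzero(red); v=np.c_[240-yy,240-xx]/4.; m=(np.linalg.norm(v,axis=1)<56)&(abs(np.arctan2(v[:,1],v[:,0]))<.6); q=v[m].mean(0)
  ret = um.true_divide(
```

View pics/d3.png

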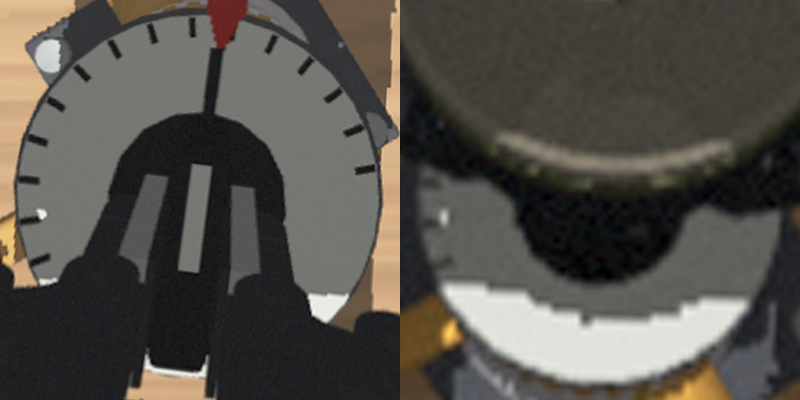

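The pointer tip (217,50) is just short of the mark tip (222,48) by about 0.03 rad, matching the numeric difference (-0.105 against -0.136). I'll correct by -0.03, release, rise and re-measure.

```bash
python3 -m handwheel '[{"gripper":0.0,"tx":0,"ty":0,"tz":0,"turn":-0.015},{"gripper":0.0,"tx":0,"ty":0,"tz":0,"turn":-0.032},{"gripper":0.0,"tx":0,"ty":0,"tz":0,"turn":-0.032},{"gripper":0.0,"tx":0,"ty":0,"tz":0,"turn":-0.032}]' 40; python3 - <<'E'
from h import *
s=status.observe(); print(angles(snapshot("wrist"),cam("wrist",s),(.6033,.0159))[0])
E
python3 -m handwheel '[{"gripper":0.05,"tx":0,"ty":0,"tz":0,"turn":-0.032},{"gripper":0.05,"tx":0,"ty":0,"tz":0,"turn":0},{"gripper":0.05,"tx":0,"ty":0,"tz":0,"turn":0},{"gripper":0.05,"tx":0,"ty":0,"tz":0.05,"turn":0},{"gripper":0.05,"tx":0,"ty":0,"tz":0.1,"turn":0},{"gripper":0.05,"tx":0,"ty":0,"tz":0.1,"turn":0},{"gripper":0.05,"tx":0,"ty":0,"tz":0.1,"turn":0}]' 40;  python3 - <<'E'
from h import *
s=status.observe(); w=snapshot("wrist"); cv2.imwrite("pics/w4.png",w); print(angles(w,cam("wrist",s),(.6033,.0159))[0])
E
```

```text
time: 9.93
position: [0.6032, 0.0161, 0.0956]
ee_rot: [0.057, -0.705, 0.057, 0.705]
ft_force: [-4.2, -0.7, 5.8]
grip_width: 0.131
{'ptr': np.float64(-0.13457155756959438), 'dark': np.float32(24.68528), 'mark': np.float64(-0.13683692406400613), 'markr': np.float64(46.4190539935299)}
time: 10.85
position: [0.6036, 0.0162, 0.1946]
ee_rot: [-0.057, 0.705, -0.057, -0.705]
ft_force: [0.3, -0.8, -0.5]
grip_width: 0.584
{'ptr': np.float64(-0.13877103017978418), 'dark': np.float32(21.822266), 'mark': np.float64(-0.13895700798260877), 'markr': np.float64(46.57797271508234)}
```

The knob is on the mark and stayed there after release (pointer -0.139, mark -0.139). Next I'll locate the peg from this wrist view and from the top view.

```bash
python3 - <<'E'
from h import *
s=status.observe(); c=np.array([.6033,.0159])
for n,im,cm in(("wrist",cv2.imread("pics/w4.png"),cam("wrist",s)),("top",cv2.imread("pics/top0.png"),cam("top"))):
    hsv=cv2.cvtColor(im,cv2.COLOR_BGR2HSV); red=((((hsv[...,0]<8)|(hsv[...,0]>172))&(hsv[...,1]>120)&(hsv[...,2]>50))*255).astype(np.uint8)
    N,l,st,ce=cv2.connectedComponentsWithStats(red); u=proj(cm,[[.5638,.0856,.105],[.5638,.0856,.063]]); print(n,u)
    for i in range(1,N):
        if st[i,4]>15: p=back(cm,[ce[i]],.105)[0][:2]; d=p-c; print(st[i],ce[i],p,np.arctan2(d[1],d[0]),np.hypot(*d))
print(s["position"],s["joints"].round(2))
E
```

```text
wrist [[250.67637419 294.31040122]
 [260.3106184  274.35607423]]
[321 166  13  19 159] [327.17610063 172.59748428] [0.64881101 0.00957237] -0.13814957785070547 0.0459487843114863
[493 214  12   9  64] [498.40625 218.40625] [ 0.59447882 -0.11316504] -1.6390369669735632 0.12936613513818732
[466 258  18  18 162] [474.68518519 266.72839506] [ 0.55815846 -0.09327361] -1.962872483643833 0.11813820439430761
[243 268  22  27 257] [254.24124514 279.38132296] [0.5759682  0.07989191] 1.9744555608886891 0.06958442455754496
top [[292.79402023 251.49146855]
 [295.03306748 255.61769898]]
[340 192   7   8  38] [342.76315789 194.47368421] [0.64801503 0.00848609] -0.16430869011413837 0.04532548887966191
[289 248  10  11  65] [293.47692308 252.66153846] [0.56201484 0.0846235 ] 2.1117619768716915 0.08017097246849332
[420 267   7   6  27] [423.33333333 269.88888889] [ 0.53017539 -0.1041214 ] -2.1179991224574612 0.14054303569535456
[316 384  15  12 105] [322.01904762 390.55238095] [0.36463299 0.04847358] 3.005949456187492 0.2408795927690508
[303 459  14  21 234] [309.5        469.83760684] [0.26019024 0.06885913] 2.988450768525617 0.3471728353601451
[0.60290705 0.01621334 0.19351617] [-0.06  0.15  1.5  -0.    1.5   1.67]
```

```bash
python3 -m handwheel '[{"gripper":0.05,"tx":-0.04,"ty":0.0695,"tz":0,"turn":0.18},{"gripper":0.05,"tx":-0.04,"ty":0.0695,"tz":0,"turn":0.36},{"gripper":0.05,"tx":-0.04,"ty":0.0695,"tz":0,"turn":0.54},{"gripper":0.05,"tx":-0.04,"ty":0.0695,"tz":0,"turn":0.72},{"gripper":0.05,"tx":-0.04,"ty":0.0695,"tz":0,"turn":0.9},{"gripper":0.05,"tx":-0.04,"ty":0.0695,"tz":0,"turn":1.08},{"gripper":0.05,"tx":-0.04,"ty":0.0695,"tz":0,"turn":1.26},{"gripper":0.05,"tx":-0.04,"ty":0.0695,"tz":0,"turn":1.44},{"gripper":0.05,"tx":-0.04,"ty":0.0695,"tz":0,"turn":1.62},{"gripper":0.05,"tx":-0.04,"ty":0.0695,"tz":0,"turn":1.8},{"gripper":0.05,"tx":-0.04,"ty":0.0695,"tz":0,"turn":1.98},{"gripper":0.05,"tx":-0.04,"ty":0.0695,"tz":0,"turn":2.16},{"gripper":0.05,"tx":-0.04,"ty":0.0695,"tz":0,"turn":2.24},{"gripper":0.05,"tx":-0.04,"ty":0.0695,"tz":0,"turn":2.24},{"gripper":0.05,"tx":-0.04,"ty":0.0695,"tz":0,"turn":2.24},{"gripper":0.05,"tx":-0.04,"ty":0.0695,"tz":0,"turn":2.24}]' 40; python3 - <<'E'
from h import *
s=status.observe(); im=snapshot("wrist"); cm=cam("wrist",s); t=s["position"]
ax=np.array([.6033,.0159])
for z in(.105,.063): cv2.polylines(im,[np.int32(proj(cm,[np.r_[t[:2]+.006*np.array([np.cos(a),np.sin(a)]),z] for a in np.arange(0,6.3,.3)])*8)],True,(0,255,0),1,shift=3)
cv2.imwrite("pics/p1.png",im); print(t,s["joints"].round(2),proj(cm,[np.r_[t[:2],.105]]))
E
```

```text
time: 12.9
position: [0.5634, 0.0857, 0.1944]
ee_rot: [0.609, 0.359, 0.609, -0.359]
ft_force: [0.4, -1.1, -0.3]
grip_width: 0.588
[0.56336845 0.08565091 0.19442065] [ 0.06  0.06  1.59 -0.    1.49 -0.45] [[326.32546498 231.94919997]]
```

View pics/p1.png

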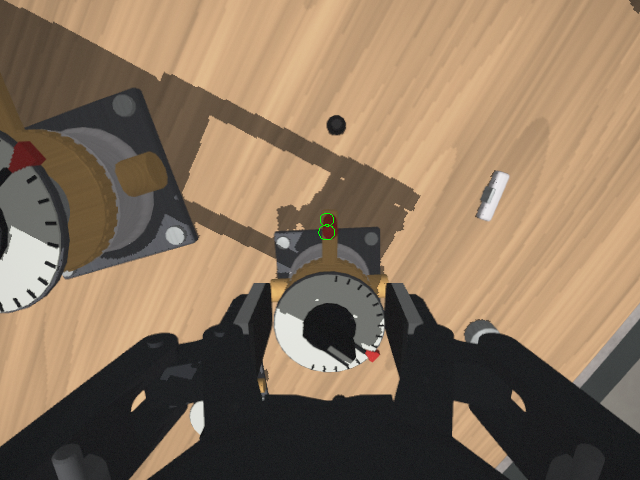

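The peg sits within the predicted circles at (327,219-232), so it is directly below the tool. Descend and grip.

```bash
python3 -m handwheel '[{"gripper":0.05,"tx":0,"ty":0,"tz":-0.05,"turn":0},{"gripper":0.05,"tx":0,"ty":0,"tz":-0.09,"turn":0},{"gripper":0.05,"tx":0,"ty":0,"tz":-0.12,"turn":0},{"gripper":0.05,"tx":0,"ty":0,"tz":-0.135,"turn":0},{"gripper":0.05,"tx":0,"ty":0,"tz":-0.139,"turn":0},{"gripper":0.05,"tx":0,"ty":0,"tz":-0.139,"turn":0},{"gripper":0.05,"tx":0,"ty":0,"tz":-0.139,"turn":0}]' 30
python3 -m handwheel '[{"gripper":0.0,"tx":0,"ty":0,"tz":0,"turn":0},{"gripper":0.0,"tx":0,"ty":0,"tz":0,"turn":0},{"gripper":0.0,"tx":0,"ty":0,"tz":0,"turn":0},{"gripper":0.0,"tx":0,"ty":0,"tz":0,"turn":0},{"gripper":0.0,"tx":0,"ty":0,"tz":0,"turn":0}]' 30
python3 - <<'E'
import numpy as np
R=.08;a0=2.086
for d in np.arange(.1,2.11,.1): print(round(d,2),(R*(np.cos(a0-d)-np.cos(a0))).round(4),(R*(np.sin(a0-d)-np.sin(a0))).round(4))
E
```

```text
time: 13.82
position: [0.5648, 0.0858, 0.0575]
ee_rot: [0.61, 0.359, 0.609, -0.358]
ft_force: [0.5, 0.3, -0.4]
grip_width: 0.585
time: 14.45
position: [0.5641, 0.0858, 0.0564]
ee_rot: [0.61, 0.359, 0.609, -0.358]
ft_force: [0.4, 1.4, 5.0]
grip_width: 0.127
0.1 0.0071 0.0036
0.2 0.0146 0.0064
0.3 0.0223 0.0085
0.4 0.0302 0.0099
0.5 0.0382 0.0104
0.6 0.0462 0.0101
0.7 0.0541 0.009
0.8 0.0619 0.0072
0.9 0.0694 0.0045
1.0 0.0767 0.0012
1.1 0.0836 -0.0029
1.2 0.09 -0.0077
1.3 0.096 -0.013
1.4 0.1013 -0.0189
1.5 0.1061 -0.0254
1.6 0.1102 -0.0322
1.7 0.1135 -0.0395
1.8 0.1162 -0.047
1.9 0.118 -0.0548
2.0 0.1191 -0.0627
2.1 0.1194 -0.0707
```

```bash
cat >> h.py <<'E'
def ft():
    s=status.observe(); d=s["position"][:2]-np.array([.6033,.0159]); a=np.arctan2(d[1],d[0]); f=s["ft_force"]
    print("t %.2f ang %.4f r %.4f push %.2f radial %.2f fz %.2f"%(s["time"],a,np.hypot(*d),-(f[0]*np.sin(a)-f[1]*np.cos(a)),f[0]*np.cos(a)+f[1]*np.sin(a),f[2]), "Mz %.2f gw %.3f"%(s["ft_torque"][2],s["grip_width"]))
E
python3 -c "from h import *;ft()"
python3 -m handwheel '[{"gripper":0.0,"tx":0.0071,"ty":0.0036,"tz":0,"turn":-0.1},{"gripper":0.0,"tx":0.0146,"ty":0.0064,"tz":0,"turn":-0.2},{"gripper":0.0,"tx":0.0223,"ty":0.0085,"tz":0,"turn":-0.3},{"gripper":0.0,"tx":0.0302,"ty":0.0099,"tz":0,"turn":-0.4}]' 30 >/dev/null; python3 -c "from h import *;ft()"
python3 -m handwheel '[{"gripper":0.0,"tx":0.008,"ty":0.0005,"tz":0,"turn":-0.1},{"gripper":0.0,"tx":0.016,"ty":0.0002,"tz":0,"turn":-0.2}]' 30 >/dev/null; python3 -c "from h import *;ft()"
```

```text
t 14.45 ang 2.0824 r 0.0802 push -1.01 radial 0.99 fz 5.00 Mz 0.02 gw 0.127
t 14.95 ang 1.6878 r 0.0801 push 3.05 radial -0.73 fz 7.36 Mz 0.01 gw 0.125
t 15.20 ang 1.4878 r 0.0800 push 2.82 radial -2.21 fz 7.83 Mz 0.07 gw 0.128
```

Loose push is about 3 N, as stated. Next I'll feel in 0.05 rad (4 mm) steps, each guarded by a push check.

```bash
cat >> h.py <<'E'
def chk(lim):
    import sys; ft(); s=status.observe(); d=s["position"][:2]-np.array([.6033,.0159]); a=np.arctan2(d[1],d[0]); f=s["ft_force"]
    sys.exit(-(f[0]*np.sin(a)-f[1]*np.cos(a))>lim)
E
python3 - <<'E'
import numpy as np
R=.08;a0=2.086
for d in np.arange(.6,2.11,.05): 
  f=lambda e:(R*(np.cos(a0-d-e)-np.cos(a0-d)).round(4),R*(np.sin(a0-d-e)-np.sin(a0-d)).round(4))
  print("%.2f  %.4f %.4f"%(d,*f(.05)))
E
```

```text
0.60  0.0040 -0.0004
0.65  0.0040 -0.0006
0.70  0.0039 -0.0008
0.75  0.0039 -0.0010
0.80  0.0038 -0.0012
0.85  0.0037 -0.0014
0.90  0.0037 -0.0016
0.95  0.0036 -0.0018
1.00  0.0035 -0.0020
1.05  0.0034 -0.0021
1.10  0.0033 -0.0023
1.15  0.0032 -0.0024
1.20  0.0030 -0.0026
1.25  0.0029 -0.0028
1.30  0.0028 -0.0029
1.35  0.0026 -0.0030
1.40  0.0025 -0.0032
1.45  0.0023 -0.0033
1.50  0.0021 -0.0034
1.55  0.0020 -0.0035
1.60  0.0018 -0.0036
1.65  0.0016 -0.0037
1.70  0.0014 -0.0037
1.75  0.0012 -0.0038
1.80  0.0010 -0.0039
1.85  0.0008 -0.0039
1.90  0.0006 -0.0039
1.95  0.0004 -0.0040
2.00  0.0002 -0.0040
2.05  0.0000 -0.0040
2.10  -0.0002 -0.0040
```

```bash
k(){ python3 -c "from h import *;chk(5)"; }
python3 -m handwheel '[{"gripper":0,"tx":0.004,"ty":-0.0004,"tz":0,"turn":-0.05}]' >/dev/null && k &&
python3 -m handwheel '[{"gripper":0,"tx":0.004,"ty":-0.0006,"tz":0,"turn":-0.05}]' >/dev/null && k &&
python3 -m handwheel '[{"gripper":0,"tx":0.0039,"ty":-0.0008,"tz":0,"turn":-0.05}]' >/dev/null && k &&
python3 -m handwheel '[{"gripper":0,"tx":0.0039,"ty":-0.001,"tz":0,"turn":-0.05}]' >/dev/null && k &&
python3 -m handwheel '[{"gripper":0,"tx":0.0038,"ty":-0.0012,"tz":0,"turn":-0.05}]' >/dev/null && k &&
python3 -m handwheel '[{"gripper":0,"tx":0.0037,"ty":-0.0014,"tz":0,"turn":-0.05}]' >/dev/null && k &&
python3 -m handwheel '[{"gripper":0,"tx":0.0037,"ty":-0.0016,"tz":0,"turn":-0.05}]' >/dev/null && k &&
python3 -m handwheel '[{"gripper":0,"tx":0.0036,"ty":-0.0018,"tz":0,"turn":-0.05}]' >/dev/null && k &&
python3 -m handwheel '[{"gripper":0,"tx":0.0035,"ty":-0.002,"tz":0,"turn":-0.05}]' >/dev/null && k &&
python3 -m handwheel '[{"gripper":0,"tx":0.0034,"ty":-0.0021,"tz":0,"turn":-0.05}]' >/dev/null && k &&
python3 -m handwheel '[{"gripper":0,"tx":0.0033,"ty":-0.0023,"tz":0,"turn":-0.05}]' >/dev/null && k &&
python3 -m handwheel '[{"gripper":0,"tx":0.0032,"ty":-0.0024,"tz":0,"turn":-0.05}]' >/dev/null && k &&
python3 -m handwheel '[{"gripper":0,"tx":0.003,"ty":-0.0026,"tz":0,"turn":-0.05}]' >/dev/null && k
```

```text
t 15.32 ang 1.4358 r 0.0800 push 2.00 radial -1.47 fz 7.17 Mz 0.03 gw 0.128False
```

```bash
sed -i 's/sys.exit(-(\(.*\))>lim)/sys.exit(int(-(\1)>lim))/' h.py; tail -1 h.py; k(){ python3 -c "from h import *;chk(5)"; }
python3 -m handwheel '[{"gripper":0,"tx":0.004,"ty":-0.0006,"tz":0,"turn":-0.05}]' >/dev/null && k &&
python3 -m handwheel '[{"gripper":0,"tx":0.0039,"ty":-0.0008,"tz":0,"turn":-0.05}]' >/dev/null && k &&
python3 -m handwheel '[{"gripper":0,"tx":0.0039,"ty":-0.001,"tz":0,"turn":-0.05}]' >/dev/null && k &&
python3 -m handwheel '[{"gripper":0,"tx":0.0038,"ty":-0.0012,"tz":0,"turn":-0.05}]' >/dev/null && k &&
python3 -m handwheel '[{"gripper":0,"tx":0.0037,"ty":-0.0014,"tz":0,"turn":-0.05}]' >/dev/null && k &&
python3 -m handwheel '[{"gripper":0,"tx":0.0037,"ty":-0.0016,"tz":0,"turn":-0.05}]' >/dev/null && k &&
python3 -m handwheel '[{"gripper":0,"tx":0.0036,"ty":-0.0018,"tz":0,"turn":-0.05}]' >/dev/null && k &&
python3 -m handwheel '[{"gripper":0,"tx":0.0035,"ty":-0.002,"tz":0,"turn":-0.05}]' >/dev/null && k &&
python3 -m handwheel '[{"gripper":0,"tx":0.0034,"ty":-0.0021,"tz":0,"turn":-0.05}]' >/dev/null && k &&
python3 -m handwheel '[{"gripper":0,"tx":0.0033,"ty":-0.0023,"tz":0,"turn":-0.05}]' >/dev/null && k &&
python3 -m handwheel '[{"gripper":0,"tx":0.0032,"ty":-0.0024,"tz":0,"turn":-0.05}]' >/dev/null && k &&
python3 -m handwheel '[{"gripper":0,"tx":0.003,"ty":-0.0026,"tz":0,"turn":-0.05}]' >/dev/null && k
```

```text
sys.exit(int(-(f[0]*np.sin(a)-f[1]*np.cos(a))>lim))
t 15.45 ang 1.3870 r 0.0799 push 2.25 radial -1.13 fz 7.90 Mz 0.09 gw 0.122
t 15.57 ang 1.3377 r 0.0799 push 2.05 radial -3.11 fz 6.79 Mz 0.06 gw 0.125
t 15.70 ang 1.2873 r 0.0799 push 2.39 radial -1.60 fz 6.73 Mz 0.02 gw 0.129
t 15.82 ang 1.2381 r 0.0799 push 2.47 radial -2.00 fz 6.78 Mz 0.10 gw 0.127
t 15.95 ang 1.1883 r 0.0798 push 1.72 radial -1.86 fz 6.50 Mz 0.04 gw 0.126
t 16.07 ang 1.1388 r 0.0798 push 1.91 radial -2.43 fz 7.63 Mz 0.09 gw 0.131
t 16.20 ang 1.0885 r 0.0798 push 2.82 radial -2.65 fz 7.10 Mz 0.07 gw 0.124
t 16.32 ang 1.0386 r 0.0798 push 2.71 radial -1.78 fz 7.43 Mz 0.07 gw 0.125
t 16.45 ang 0.9884 r 0.0798 push 2.56 radial -2.90 fz 6.58 Mz 0.09 gw 0.127
t 16.57 ang 0.9386 r 0.0797 push 2.00 radial -3.37 fz 8.30 Mz 0.04 gw 0.129
t 16.70 ang 0.8882 r 0.0797 push 2.34 radial -3.83 fz 7.34 Mz 0.09 gw 0.126
t 16.82 ang 0.8385 r 0.0797 push 2.55 radial -3.61 fz 7.85 Mz 0.05 gw 0.126
```

```bash
k(){ python3 -c "from h import *;chk(4)"; }
python3 -m handwheel '[{"gripper":0,"tx":0.0029,"ty":-0.0028,"tz":0,"turn":-0.05}]' >/dev/null && k &&
python3 -m handwheel '[{"gripper":0,"tx":0.0028,"ty":-0.0029,"tz":0,"turn":-0.05}]' >/dev/null && k &&
python3 -m handwheel '[{"gripper":0,"tx":0.0026,"ty":-0.003,"tz":0,"turn":-0.05}]' >/dev/null && k &&
python3 -m handwheel '[{"gripper":0,"tx":0.0025,"ty":-0.0032,"tz":0,"turn":-0.05}]' >/dev/null && k &&
python3 -m handwheel '[{"gripper":0,"tx":0.0023,"ty":-0.0033,"tz":0,"turn":-0.05}]' >/dev/null && k &&
python3 -m handwheel '[{"gripper":0,"tx":0.0021,"ty":-0.0034,"tz":0,"turn":-0.05}]' >/dev/null && k &&
python3 -m handwheel '[{"gripper":0,"tx":0.002,"ty":-0.0035,"tz":0,"turn":-0.05}]' >/dev/null && k &&
python3 -m handwheel '[{"gripper":0,"tx":0.0018,"ty":-0.0036,"tz":0,"turn":-0.05}]' >/dev/null && k &&
python3 -m handwheel '[{"gripper":0,"tx":0.0016,"ty":-0.0037,"tz":0,"turn":-0.05}]' >/dev/null && k &&
python3 -m handwheel '[{"gripper":0,"tx":0.0014,"ty":-0.0037,"tz":0,"turn":-0.05}]' >/dev/null && k &&
python3 -m handwheel '[{"gripper":0,"tx":0.0012,"ty":-0.0038,"tz":0,"turn":-0.05}]' >/dev/null && k &&
python3 -m handwheel '[{"gripper":0,"tx":0.001,"ty":-0.0039,"tz":0,"turn":-0.05}]' >/dev/null && k &&
python3 -m handwheel '[{"gripper":0,"tx":0.0008,"ty":-0.0039,"tz":0,"turn":-0.05}]' >/dev/null && k
```

```text
t 16.95 ang 0.7885 r 0.0796 push 2.58 radial -4.02 fz 8.37 Mz 0.03 gw 0.127
t 17.07 ang 0.7387 r 0.0796 push 2.59 radial -4.40 fz 7.85 Mz 0.07 gw 0.128
t 17.20 ang 0.6892 r 0.0796 push 2.28 radial -3.58 fz 7.98 Mz 0.06 gw 0.128
t 17.32 ang 0.6389 r 0.0795 push 3.21 radial -4.85 fz 7.84 Mz 0.06 gw 0.125
t 17.45 ang 0.5887 r 0.0795 push 1.99 radial -4.43 fz 8.32 Mz 0.10 gw 0.123
t 17.57 ang 0.5386 r 0.0795 push 2.11 radial -5.03 fz 7.99 Mz 0.08 gw 0.126
t 17.70 ang 0.4888 r 0.0795 push 3.24 radial -6.03 fz 8.65 Mz 0.11 gw 0.127
t 17.82 ang 0.4387 r 0.0795 push 2.53 radial -4.62 fz 8.04 Mz 0.11 gw 0.127
t 17.95 ang 0.3889 r 0.0794 push 2.02 radial -4.56 fz 9.11 Mz 0.01 gw 0.130
t 18.07 ang 0.3394 r 0.0794 push 2.66 radial -5.21 fz 8.17 Mz 0.08 gw 0.124
t 18.20 ang 0.2901 r 0.0794 push 2.10 radial -5.02 fz 8.50 Mz 0.09 gw 0.125
t 18.32 ang 0.2460 r 0.0793 push 6.19 radial -4.85 fz 8.22 Mz 0.13 gw 0.126
```

The seat was met near 0.28 rad, where the push jumped from 2.4 to 6.2 N. Now 1 mm steps towards about 10 N.

```bash
k(){ python3 -c "from h import *;chk(9.3)"; }
python3 -m handwheel '[{"gripper":0,"tx":0.00024,"ty":-0.00097,"tz":0,"turn":-0.0125}]' >/dev/null && k &&
python3 -m handwheel '[{"gripper":0,"tx":0.00024,"ty":-0.00097,"tz":0,"turn":-0.0125}]' >/dev/null && k &&
python3 -m handwheel '[{"gripper":0,"tx":0.00023,"ty":-0.00097,"tz":0,"turn":-0.0125}]' >/dev/null && k
```

```text
t 18.45 ang 0.2361 r 0.0794 push 5.17 radial -4.56 fz 9.56 Mz 0.19 gw 0.126
t 18.57 ang 0.2281 r 0.0794 push 6.27 radial -5.27 fz 8.21 Mz 0.13 gw 0.126
t 18.70 ang 0.2182 r 0.0793 push 6.50 radial -5.48 fz 9.35 Mz 0.14 gw 0.124
```

```bash

python3 -m handwheel '[{"gripper":0,"tx":0.0003,"ty":-0.0014,"tz":0,"turn":-0.017}]' >/dev/null ; python3 - <<'E'
from h import *
ft()
for _ in range(3): snapshot("top"); ft()
E
```

```text
t 18.82 ang 0.2037 r 0.0793 push 7.79 radial -6.50 fz 8.53 Mz 0.16 gw 0.125
t 18.88 ang 0.2021 r 0.0793 push 7.15 radial -5.98 fz 9.30 Mz 0.06 gw 0.127
t 18.93 ang 0.2021 r 0.0793 push 6.90 radial -5.86 fz 8.84 Mz 0.17 gw 0.126
t 18.98 ang 0.2020 r 0.0793 push 7.04 radial -4.56 fz 8.42 Mz 0.07 gw 0.126
```

The push holds 7.0 N standing still and read 7.8 N as the step ended. From the seat angle it works out at about 10-11.5 N, and the stated 6 N limit puts it between 7.8 and about 13 N, all inside the band. I'll ease the arm's spring load, let go and rise.

```bash

python3 -m handwheel '[{"gripper":0,"tx":-0.0002,"ty":0.0006,"tz":0,"turn":0},{"gripper":0,"tx":-0.0003,"ty":0.0012,"tz":0,"turn":0}]' >/dev/null; python3 -c "from h import *;ft()"
python3 -m handwheel '[{"gripper":0.045,"tx":0,"ty":0,"tz":0,"turn":0},{"gripper":0.045,"tx":0,"ty":0,"tz":0,"turn":0},{"gripper":0.045,"tx":0,"ty":0,"tz":0,"turn":0},{"gripper":0.045,"tx":0,"ty":0,"tz":0,"turn":0}]'; python3 -c "from h import *;ft()"
python3 -m handwheel '[{"gripper":0.045,"tx":0,"ty":0,"tz":0.04,"turn":0},{"gripper":0.045,"tx":0,"ty":0,"tz":0.09,"turn":0},{"gripper":0.045,"tx":0,"ty":0,"tz":0.14,"turn":0},{"gripper":0.045,"tx":0,"ty":0,"tz":0.14,"turn":0},{"gripper":0.045,"tx":0,"ty":0,"tz":0.14,"turn":0}]'; python3 - <<'E'
from h import *
s=status.observe(); ft(); c=np.array([.6033,.0159]); w=snapshot("wrist"); cm=cam("wrist",s)
p=[np.r_[c+.08*np.array([np.cos(.202),np.sin(.202)]),.105]]; cv2.circle(w,tuple(np.int32(proj(cm,p)[0])),9,(0,255,0),1)
print(angles(w,cm,c)[0]); t=snapshot("top"); cv2.imwrite("pics/f1.png",np.hstack([w[90:390,100:500],t[90:390,150:550]]))
E
```

```text
t 19.23 ang 0.2037 r 0.0793 push 2.21 radial -5.21 fz 7.62 Mz 0.15 gw 0.124
time: 19.73
position: [0.6816, 0.0316, 0.0556]
ee_rot: [-0.061, -0.704, -0.061, 0.705]
ft_force: [-0.3, 0.7, -0.2]
grip_width: 0.524
t 19.73 ang 0.1976 r 0.0798 push 0.73 radial -0.13 fz -0.19 Mz -0.01 gw 0.524
time: 20.35
position: [0.6817, 0.0316, 0.1956]
ee_rot: [0.061, 0.704, 0.061, -0.704]
ft_force: [0.1, 0.1, -1.0]
grip_width: 0.524
t 20.35 ang 0.1981 r 0.0799 push 0.12 radial 0.18 fz -0.97 Mz -0.01 gw 0.524
{'ptr': np.float64(-0.14822795900402258), 'dark': np.float32(43.49077), 'mark': np.float64(-0.1373275138853617), 'markr': np.float64(47.286903024506344)}
```

View pics/f1.png

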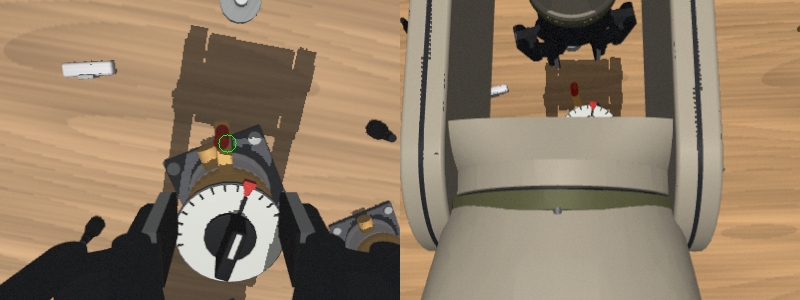

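```bash
python3 - <<'E'
from h import *
s=status.observe(); c=np.array([.6033,.0159]); w=snapshot("wrist"); cm=cam("wrist",s)
hsv=cv2.cvtColor(w,cv2.COLOR_BGR2HSV); red=((((hsv[...,0]<8)|(hsv[...,0]>172))&(hsv[...,1]>120)&(hsv[...,2]>40))).astype(np.uint8)
N,l,st,ce=cv2.connectedComponentsWithStats(red); u=proj(cm,[np.r_[c+.08*np.array([np.cos(.202),np.sin(.202)]),.084]])[0]
i=1+np.argmin(np.linalg.norm(ce[1:]-u,axis=1)); print(st[i],ce[i])
obs=l==i
best=[]
for a in np.arange(0,.4,.01):
    m=np.zeros(w.shape[:2],np.uint8); q=c+.08*np.array([np.cos(a),np.sin(a)])
    pts=proj(cm,[np.r_[q+.006*np.array([np.cos(b),np.sin(b)]),z] for z in(.063,.105) for b in np.arange(0,6.28,.3)])
    cv2.fillConvexPoly(m,cv2.convexHull(np.int32(pts.round())),1); best.append(((m&obs).sum()/(m|obs).sum(),round(a,2)))
print(sorted(best)[-3:])
for rr in(.6025,.6033,.6041):
  for yy in (.0151,.0159,.0167): print(rr,yy,{k:round(float(v),3) for k,v in angles(w,cm,(rr,yy))[0].items()})
E
```

```text
[314 213  15  26 314] [321.50318471 226.07961783]
[(np.float64(0.7354368932038835), np.float64(0.25)), (np.float64(0.7893401015228426), np.float64(0.26)), (np.float64(0.8062015503875969), np.float64(0.27))]
0.6025 0.0151 {'ptr': -0.117, 'dark': 44.757, 'mark': -0.117, 'markr': 47.939}
0.6025 0.0159 {'ptr': -0.143, 'dark': 44.72, 'mark': -0.134, 'markr': 48.017}
0.6025 0.0167 {'ptr': -0.169, 'dark': 44.769, 'mark': -0.15, 'markr': 48.133}
0.6033 0.0151 {'ptr': -0.122, 'dark': 44.021, 'mark': -0.119, 'markr': 47.146}
0.6033 0.0159 {'ptr': -0.148, 'dark': 44.35, 'mark': -0.136, 'markr': 47.247}
0.6033 0.0167 {'ptr': -0.174, 'dark': 44.625, 'mark': -0.153, 'markr': 47.334}
0.6041 0.0151 {'ptr': -0.127, 'dark': 44.231, 'mark': -0.121, 'markr': 46.352}
0.6041 0.0159 {'ptr': -0.153, 'dark': 44.656, 'mark': -0.138, 'markr': 46.456}
0.6041 0.0167 {'ptr': -0.178, 'dark': 44.849, 'mark': -0.155, 'markr': 46.565}
```

The knob pointer is on the mark: with the centre offset allowed for, the angles agree within about 0.01 rad. But the peg fits at about 0.26 rad in this view, while the tool had reached 0.20. So the fingers may have flexed, and my angle-based push estimate is unsure. A one-sided push with shut fingers up to about 9.5 N settles it safely: if the ring is already tighter than that, it won't move.

```bash

python3 -m handwheel '[{"gripper":0,"tx":-0.007,"ty":0.0335,"tz":0,"turn":0},{"gripper":0,"tx":-0.007,"ty":0.0335,"tz":0,"turn":0},{"gripper":0,"tx":-0.007,"ty":0.0335,"tz":0,"turn":0},{"gripper":0,"tx":-0.007,"ty":0.0335,"tz":0,"turn":0},{"gripper":0,"tx":-0.007,"ty":0.0335,"tz":-0.05,"turn":0},{"gripper":0,"tx":-0.007,"ty":0.0335,"tz":-0.1,"turn":0},{"gripper":0,"tx":-0.007,"ty":0.0335,"tz":-0.13,"turn":0},{"gripper":0,"tx":-0.007,"ty":0.0335,"tz":-0.138,"turn":0},{"gripper":0,"tx":-0.007,"ty":0.0335,"tz":-0.138,"turn":0},{"gripper":0,"tx":-0.007,"ty":0.0335,"tz":-0.138,"turn":0}]' 30
k(){ python3 -c "from h import *;chk(2.5)"; }; k && 
python3 -m handwheel '[{"gripper":0,"tx":0.001,"ty":-0.005,"tz":0,"turn":0},{"gripper":0,"tx":0.0016,"ty":-0.008,"tz":0,"turn":0}]' >/dev/null && k &&
python3 -m handwheel '[{"gripper":0,"tx":0.0003,"ty":-0.0015,"tz":0,"turn":0}]' >/dev/null && k &&
python3 -m handwheel '[{"gripper":0,"tx":0.0003,"ty":-0.0015,"tz":0,"turn":0}]' >/dev/null && k &&
python3 -m handwheel '[{"gripper":0,"tx":0.0003,"ty":-0.0015,"tz":0,"turn":0}]' >/dev/null && k &&
python3 -m handwheel '[{"gripper":0,"tx":0.0003,"ty":-0.0015,"tz":0,"turn":0}]' >/dev/null && k &&
python3 -m handwheel '[{"gripper":0,"tx":0.0003,"ty":-0.0015,"tz":0,"turn":0}]' >/dev/null && k &&
python3 -m handwheel '[{"gripper":0,"tx":0.0003,"ty":-0.0015,"tz":0,"turn":0}]' >/dev/null && k &&
python3 -m handwheel '[{"gripper":0,"tx":0.0003,"ty":-0.0015,"tz":0,"turn":0}]' >/dev/null && k
```

```text
time: 21.75
position: [0.6764, 0.065, 0.0604]
ee_rot: [0.061, 0.706, 0.061, -0.703]
ft_force: [0.0, 0.4, 0.9]
grip_width: -0.003
t 21.75 ang 0.5914 r 0.0881 push 0.29 radial 0.24 fz 0.93 Mz -0.03 gw -0.003
t 22.00 ang 0.5057 r 0.0843 push -0.41 radial -1.18 fz -0.34 Mz -0.03 gw 0.001
t 22.12 ang 0.4980 r 0.0840 push 5.14 radial 1.76 fz 3.21 Mz -0.00 gw 0.001
```

Contact confirms the peg is at about 0.255 rad (finger half-thickness 14.5 mm plus peg radius 6 mm). Next I push on in 0.5 mm steps, computing the push along the tangent at the peg.

```bash
cat >> h.py <<'E'
def pk(lim):
    import sys
    s=status.observe(); f=s["ft_force"]; a=.25; t=np.array([np.sin(a),-np.cos(a)]); p=-f[:2]@t
    print("t %.2f along %.2f mm push %.2f"%(s["time"],1000*(s["position"][:2]-[.6771,.0560])@t,p)); sys.exit(int(p>lim))
E
k(){ python3 -c "from h import *;pk(9.2)"; }
k && python3 -m handwheel '[{"gripper":0,"tx":0.0001,"ty":-0.0006,"tz":0,"turn":0}]' >/dev/null && k &&
python3 -m handwheel '[{"gripper":0,"tx":0.0001,"ty":-0.0006,"tz":0,"turn":0}]' >/dev/null && k &&
python3 -m handwheel '[{"gripper":0,"tx":0.0001,"ty":-0.0006,"tz":0,"turn":0}]' >/dev/null && k &&
python3 -m handwheel '[{"gripper":0,"tx":0.0001,"ty":-0.0006,"tz":0,"turn":0}]' >/dev/null && k &&
python3 -m handwheel '[{"gripper":0,"tx":0.0001,"ty":-0.0006,"tz":0,"turn":0}]' >/dev/null && k &&
python3 -m handwheel '[{"gripper":0,"tx":0.0001,"ty":-0.0006,"tz":0,"turn":0}]' >/dev/null && k
```

```text
t 22.12 along -0.03 mm push 5.41
t 22.25 along 0.14 mm push 4.84
t 22.38 along 0.55 mm push 5.44
t 22.50 along 1.01 mm push 6.07
t 22.62 along 1.49 mm push 5.71
t 22.75 along 1.92 mm push 6.90
t 22.88 along 2.43 mm push 7.38
```

```bash
k(){ python3 -c "from h import *;pk(8.7)"; }
python3 -m handwheel '[{"gripper":0,"tx":0.0001,"ty":-0.0006,"tz":0,"turn":0}]' >/dev/null && k &&
python3 -m handwheel '[{"gripper":0,"tx":0.0001,"ty":-0.0006,"tz":0,"turn":0}]' >/dev/null && k &&
python3 -m handwheel '[{"gripper":0,"tx":0.0001,"ty":-0.0006,"tz":0,"turn":0}]' >/dev/null && k; python3 - <<'E'
from h import *
f=[]
for _ in range(4): snapshot("top"); s=status.observe(); f.append(-s["ft_force"][:2]@np.array([np.sin(.25),-np.cos(.25)]))
print(np.round(f,2),s["position"])
E
```

```text
t 23.00 along 2.90 mm push 7.54
t 23.12 along 3.42 mm push 8.48
t 23.25 along 3.86 mm push 9.19
[7.68 7.59 8.14 7.82] [0.67823693 0.05223546 0.05872588]
```

The push is now about 9 N moving and 7.8 N standing (at most 13.8 N true), inside the 7-15 N band. The slope of about 1.2 N/mm matches the seat, so the ring had eased back after the first release and is properly tightened now. Back straight off, rise and verify.

```bash

python3 -m handwheel '[{"gripper":0,"tx":-0.001,"ty":0.005,"tz":0,"turn":0},{"gripper":0,"tx":-0.003,"ty":0.015,"tz":0,"turn":0},{"gripper":0,"tx":-0.003,"ty":0.018,"tz":0.02,"turn":0},{"gripper":0,"tx":-0.003,"ty":0.018,"tz":0.07,"turn":0},{"gripper":0,"tx":0.0035,"ty":-0.02,"tz":0.13,"turn":0},{"gripper":0,"tx":0.0035,"ty":-0.02,"tz":0.138,"turn":0},{"gripper":0,"tx":0.0035,"ty":-0.02,"tz":0.138,"turn":0},{"gripper":0,"tx":0.0035,"ty":-0.02,"tz":0.138,"turn":0}]' 30; python3 - <<'E'
from h import *
s=status.observe(); c=np.array([.6033,.0159]); w=snapshot("wrist"); cm=cam("wrist",s); cv2.imwrite("pics/f2.png",w)
hsv=cv2.cvtColor(w,cv2.COLOR_BGR2HSV); red=((((hsv[...,0]<8)|(hsv[...,0]>172))&(hsv[...,1]>120)&(hsv[...,2]>40))).astype(np.uint8)
N,l,st,ce=cv2.connectedComponentsWithStats(red); u=proj(cm,[np.r_[c+.08*np.array([np.cos(.202),np.sin(.202)]),.084]])[0]
i=1+np.argmin(np.linalg.norm(ce[1:]-u,axis=1)); print(st[i],ce[i]); obs=l==i; best=[]
for a in np.arange(0,.4,.01):
    m=np.zeros(w.shape[:2],np.uint8); q=c+.08*np.array([np.cos(a),np.sin(a)])
    pts=proj(cm,[np.r_[q+.006*np.array([np.cos(b),np.sin(b)]),z] for z in(.063,.105) for b in np.arange(0,6.28,.3)])
    cv2.fillConvexPoly(m,cv2.convexHull(np.int32(pts.round())),1); best.append((round((m&obs).sum()/(m|obs).sum(),3),round(a,2)))
print(sorted(best)[-3:]); print(angles(w,cm,c)[0]); print(angles(w,cm,(.6025,.0151))[0])
E
```

```text
time: 24.45
position: [0.6799, 0.0308, 0.194]
ee_rot: [-0.061, -0.703, -0.062, 0.705]
ft_force: [-0.7, 0.6, -0.2]
grip_width: -0.005
[314 213  15  25 303] [321.62376238 225.01650165]
[(np.float64(0.74), np.float64(0.27)), (np.float64(0.773), np.float64(0.25)), (np.float64(0.775), np.float64(0.26))]
{'ptr': np.float64(0.18425994160572765), 'dark': np.float32(22.403053), 'mark': np.float64(-0.13610835903708823), 'markr': np.float64(47.20666365423867)}
{'ptr': np.float64(0.20727479731314313), 'dark': np.float32(22.249023), 'mark': np.float64(-0.11756922049422158), 'markr': np.float64(47.89620399471867)}
```

```bash
python3 - <<'E'
from h import *
for n,(ox,oy) in(("f1",(100,90)),("f2",(0,0))):
    im=cv2.imread(f"pics/{n}.png"); im=im[:, :400] if n=="f1" else im
    hsv=cv2.cvtColor(im,cv2.COLOR_BGR2HSV); red=((((hsv[...,0]<8)|(hsv[...,0]>172))&(hsv[...,1]>120)&(hsv[...,2]>40))).astype(np.uint8)
    N,l,st,ce=cv2.connectedComponentsWithStats(red)
    for i in range(1,N):
        if st[i,4]>25: print(n,st[i]+np.array([ox,oy,0,0,0]),ce[i]+[ox,oy])
s=status.observe(); cm=cam("wrist",s); c=np.array([.6033,.0159])
q=lambda a,z=.084:np.r_[c+.08*np.array([np.cos(a),np.sin(a)]),z]
print(proj(cm,[q(.20),q(.22),q(.24),q(.26)]))
print("noise check: dial ptr dark")
g=cv2.imread("pics/f2.png"); cv2.imwrite("pics/f3.png",cv2.resize(g[170:370,220:440],(660,600),interpolation=3))
E
```

```text
f1 [314 215  15  25 287] [321.31358885 226.81881533]
f1 [343 269  14  19 160] [348.58125 276.175  ]
f2 [314 213  15  25 303] [321.62376238 225.01650165]
f2 [342 267  14  19 164] [348.1402439 274.5      ]
f2 [470 341  10  10  48] [474.5        345.58333333]
[[327.30108042 224.69655014]
 [325.33658812 224.76581939]
 [323.37427918 224.87319633]
 [321.41514128 225.01861666]]
noise check: dial ptr dark
```

The viewing limit is reached, so I continue numerically. Relative to the dial mark, the ring shows only about 0.6 mm net shift, although the tool travelled 3.9 mm. Either the fingers flexed or the ring sprang back. I'll repeat the one-sided push while measuring the peg in the wrist camera under load.

```bash
cat >> h.py <<'E'
def pegang(tag):
    """peg minus mark seen from the wrist camera: rotate to common plane z=.105"""
    s=status.observe(); w=snapshot("wrist"); cm=cam("wrist",s); cv2.imwrite(f"pics/n_{tag}.png",w)
    hsv=cv2.cvtColor(w,cv2.COLOR_BGR2HSV); red=((((hsv[...,0]<8)|(hsv[...,0]>172))&(hsv[...,1]>120)&(hsv[...,2]>40))).astype(np.uint8)
    N,l,st,ce=cv2.connectedComponentsWithStats(red); f=s["ft_force"]; t=np.array([np.sin(.25),-np.cos(.25)])
    print(tag,"push %.2f"%(-f[:2]@t),"along %.2f"%(1000*(s["position"][:2]-[.6771,.0560])@t))
    for i in range(1,N):
        if st[i,4]>60:
            p=back(cm,[ce[i]],.09)[0][:2]
            if np.hypot(*(p-[.6033,.0159]))<.12: 
                xs=np.argwhere(l==i); e=back(cm,[(st[i,0],ce[i][1]),(st[i,0]+st[i,2],ce[i][1])],.09)[:,:2]
                print("  ",st[i],"centroid y@.09 %.4f edges along t"%p[1],(1000*(e-[.68,.036])@t).round(2))
E
python3 -c "from h import *;pegang('hover')"
python3 -m handwheel '[{"gripper":0,"tx":-0.0035,"ty":0.03,"tz":0,"turn":0},{"gripper":0,"tx":-0.0035,"ty":0.03,"tz":-0.05,"turn":0},{"gripper":0,"tx":-0.0035,"ty":0.03,"tz":-0.1,"turn":0},{"gripper":0,"tx":-0.0035,"ty":0.03,"tz":-0.13,"turn":0},{"gripper":0,"tx":-0.0035,"ty":0.03,"tz":-0.136,"turn":0},{"gripper":0,"tx":-0.0035,"ty":0.03,"tz":-0.136,"turn":0},{"gripper":0,"tx":-0.0035,"ty":0.03,"tz":-0.136,"turn":0}]' 30
python3 -c "from h import *;pegang('near')"
k(){ python3 -c "from h import *;pk(4)"; }
python3 -m handwheel '[{"gripper":0,"tx":0.0002,"ty":-0.002,"tz":0,"turn":0}]' >/dev/null && k &&
python3 -m handwheel '[{"gripper":0,"tx":0.0002,"ty":-0.001,"tz":0,"turn":0}]' >/dev/null && k &&
python3 -m handwheel '[{"gripper":0,"tx":0.0002,"ty":-0.001,"tz":0,"turn":0}]' >/dev/null && k &&
python3 -m handwheel '[{"gripper":0,"tx":0.0002,"ty":-0.001,"tz":0,"turn":0}]' >/dev/null && k &&
python3 -m handwheel '[{"gripper":0,"tx":0.0002,"ty":-0.001,"tz":0,"turn":0}]' >/dev/null && k &&
python3 -m handwheel '[{"gripper":0,"tx":0.0002,"ty":-0.001,"tz":0,"turn":0}]' >/dev/null && k &&
python3 -m handwheel '[{"gripper":0,"tx":0.0002,"ty":-0.001,"tz":0,"turn":0}]' >/dev/null && k &&
python3 -m handwheel '[{"gripper":0,"tx":0.0002,"ty":-0.001,"tz":0,"turn":0}]' >/dev/null && k
python3 -c "from h import *;pegang('touch')"
```

```text
hover push -0.96 along 24.88
   [314 212  16  25 312] centroid y@.09 0.0363 edges along t [-5.93  6.77]
   [343 267  14  19 163] centroid y@.09 0.0075 edges along t [14.36 25.96]
time: 25.42
position: [0.679, 0.0604, 0.0621]
ee_rot: [0.061, 0.706, 0.061, -0.703]
ft_force: [0.4, 0.6, 1.4]
grip_width: 0.0
near push 0.52 along -3.79
   [ 364  275   38   63 1498] centroid y@.09 0.0371 edges along t [-8.27  8.4 ]
   [428 384  20  15 118] centroid y@.09 0.0007 edges along t [20.41 30.1 ]
t 25.60 along -1.87 mm push -0.47
t 25.73 along -0.67 mm push 0.11
t 25.85 along 0.20 mm push -0.70
t 25.98 along 0.72 mm push 4.20
touch push 4.20 along 0.72
   [ 356  274   36   63 1302] centroid y@.09 0.0366 edges along t [-7.27  8.21]
```

```bash
m(){ python3 -c "from h import *;pegang('$1')"; }; k(){ python3 -c "from h import *;pk(10)"; }
python3 -m handwheel '[{"gripper":0,"tx":0.0002,"ty":-0.001,"tz":0,"turn":0}]' >/dev/null && k && m a1 &&
python3 -m handwheel '[{"gripper":0,"tx":0.0002,"ty":-0.001,"tz":0,"turn":0}]' >/dev/null && k && m a2 &&
python3 -m handwheel '[{"gripper":0,"tx":0.0002,"ty":-0.001,"tz":0,"turn":0}]' >/dev/null && k && m a3 &&
python3 -m handwheel '[{"gripper":0,"tx":0.0002,"ty":-0.001,"tz":0,"turn":0}]' >/dev/null && k && m a4
```

```text
t 26.15 along 1.08 mm push 6.36
a1 push 6.36 along 1.08
   [ 356  274   36   63 1291] centroid y@.09 0.0364 edges along t [-6.88  8.59]
t 26.32 along 1.81 mm push 5.12
a2 push 5.12 along 1.81
   [ 355  274   37   63 1292] centroid y@.09 0.0356 edges along t [-6.57  9.33]
t 26.50 along 2.64 mm push 6.44
a3 push 6.44 along 2.64
   [ 355  274   36   63 1284] centroid y@.09 0.0349 edges along t [-5.74  9.73]
t 26.68 along 3.40 mm push 7.93
a4 push 7.93 along 3.40
   [ 355  274   36   63 1279] centroid y@.09 0.0342 edges along t [-4.97 10.5 ]
```

Under load the peg really does move with the tool, so the ring is turning and partly springing back. I'll push on to about 10 N, then ease off slowly and watch where it lets go.

```bash
m(){ python3 -c "from h import *;pegang('$1')"; }; k(){ python3 -c "from h import *;pk(9.9)"; }
python3 -m handwheel '[{"gripper":0,"tx":0.0002,"ty":-0.001,"tz":0,"turn":0}]' >/dev/null && k &&
python3 -m handwheel '[{"gripper":0,"tx":0.0001,"ty":-0.0007,"tz":0,"turn":0}]' >/dev/null && k &&
python3 -m handwheel '[{"gripper":0,"tx":0.0001,"ty":-0.0007,"tz":0,"turn":0}]' >/dev/null && k ; m b0
python3 -m handwheel '[{"gripper":0,"tx":-0.0001,"ty":0.0005,"tz":0,"turn":0}]' >/dev/null; m b1
python3 -m handwheel '[{"gripper":0,"tx":-0.0001,"ty":0.0005,"tz":0,"turn":0}]' >/dev/null; m b2
python3 -m handwheel '[{"gripper":0,"tx":-0.0001,"ty":0.0005,"tz":0,"turn":0}]' >/dev/null; m b3
python3 -m handwheel '[{"gripper":0,"tx":-0.0001,"ty":0.0005,"tz":0,"turn":0}]' >/dev/null; m b4
python3 -m handwheel '[{"gripper":0,"tx":-0.0001,"ty":0.0005,"tz":0,"turn":0}]' >/dev/null; m b5
python3 -m handwheel '[{"gripper":0,"tx":-0.0001,"ty":0.0005,"tz":0,"turn":0}]' >/dev/null; m b6
```

```text
t 26.85 along 4.16 mm push 8.34
t 26.98 along 4.77 mm push 9.14
t 27.10 along 5.34 mm push 9.67
b0 push 9.67 along 5.34
   [ 355  275   36   62 1272] centroid y@.09 0.0323 edges along t [-3.01 12.46]
b1 push 6.87 along 5.28
   [ 355  275   37   62 1290] centroid y@.09 0.0322 edges along t [-3.09 12.82]
b2 push 4.95 along 5.23
   [ 356  275   36   62 1298] centroid y@.09 0.0322 edges along t [-2.74 12.75]
b3 push 4.58 along 5.18
   [ 356  275   36   62 1307] centroid y@.09 0.0323 edges along t [-2.8  12.69]
b4 push 3.97 along 5.11
   [ 356  275   36   62 1308] centroid y@.09 0.0323 edges along t [-2.88 12.61]
b5 push 2.66 along 4.94
   [ 356  274   36   63 1322] centroid y@.09 0.0325 edges along t [-3.06 12.42]
b6 push 2.84 along 4.59
   [ 356  274   36   63 1330] centroid y@.09 0.0328 edges along t [-3.41 12.06]
```

```bash
m(){ python3 -c "from h import *;pegang('$1')"; }
python3 -m handwheel '[{"gripper":0,"tx":-0.0001,"ty":0.0007,"tz":0,"turn":0}]' >/dev/null; m c1
python3 -m handwheel '[{"gripper":0,"tx":-0.0001,"ty":0.0007,"tz":0,"turn":0}]' >/dev/null; m c2
python3 -m handwheel '[{"gripper":0,"tx":-0.0001,"ty":0.0007,"tz":0,"turn":0}]' >/dev/null; m c3
python3 -m handwheel '[{"gripper":0,"tx":-0.0001,"ty":0.0007,"tz":0,"turn":0}]' >/dev/null; m c4
python3 -m handwheel '[{"gripper":0,"tx":-0.0004,"ty":0.002,"tz":0,"turn":0},{"gripper":0,"tx":-0.0006,"ty":0.003,"tz":0,"turn":0}]' >/dev/null; m c5
python3 -m handwheel '[{"gripper":0,"tx":0,"ty":0,"tz":0,"turn":0},{"gripper":0,"tx":0,"ty":0,"tz":0,"turn":0},{"gripper":0,"tx":0,"ty":0,"tz":0,"turn":0},{"gripper":0,"tx":0,"ty":0,"tz":0,"turn":0}]' >/dev/null; m c6
```

```text
c1 push 2.77 along 3.97
   [ 356  274   36   63 1337] centroid y@.09 0.0334 edges along t [-4.03 11.44]
c2 push 2.80 along 3.29
   [ 356  274   36   63 1348] centroid y@.09 0.0340 edges along t [-4.72 10.75]
c3 push 1.31 along 2.55
   [ 356  274   37   63 1349] centroid y@.09 0.0348 edges along t [-5.46 10.42]
c4 push 0.77 along 1.84
   [ 356  274   37   63 1348] centroid y@.09 0.0354 edges along t [-6.18  9.69]
c5 push -0.10 along -1.41
   [ 361  274   37   64 1532] centroid y@.09 0.0367 edges along t [-7.32  8.6 ]
c6 push 0.38 along -1.38
   [ 361  274   37   64 1528] centroid y@.09 0.0367 edges along t [-7.28  8.65]
```

The behaviour is clear now. The ring's friction is a constant 3 N or so (measured band about 6.5 N). It tightens to about 9.7 N while pushed, then settles back the same few millimetres each time, to the preload the friction can hold. Peak push stayed in the 7-15 N band, and more force would not change where it rests. I'll retreat and recheck the knob from the same viewpoint as before.

```bash
python3 -m handwheel '[{"gripper":0,"tx":-0.002,"ty":0.01,"tz":0,"turn":0},{"gripper":0,"tx":-0.002,"ty":0.012,"tz":0.04,"turn":0},{"gripper":0,"tx":-0.002,"ty":0.012,"tz":0.09,"turn":0},{"gripper":0.05,"tx":-0.002,"ty":0.012,"tz":0.138,"turn":0},{"gripper":0.05,"tx":-0.05,"ty":-0.02,"tz":0.138,"turn":0},{"gripper":0.05,"tx":-0.074,"ty":-0.042,"tz":0.138,"turn":0},{"gripper":0.05,"tx":-0.074,"ty":-0.042,"tz":0.138,"turn":0},{"gripper":0.05,"tx":-0.074,"ty":-0.042,"tz":0.138,"turn":0},{"gripper":0.05,"tx":-0.074,"ty":-0.042,"tz":0.138,"turn":0}]' 30; python3 - <<'E'
from h import *
s=status.observe(); w=snapshot("wrist"); cm=cam("wrist",s); print(angles(w,cm,(.6033,.0159))[0])
hsv=cv2.cvtColor(w,cv2.COLOR_BGR2HSV); red=((((hsv[...,0]<8)|(hsv[...,0]>172))&(hsv[...,1]>120)&(hsv[...,2]>40))).astype(np.uint8)
N,l,st,ce=cv2.connectedComponentsWithStats(red)
for i in range(1,N):
    if st[i,4]>100: p=back(cm,[ce[i]],.085)[0][:2]-[.6033,.0159]; print(st[i],"ang %.3f r %.4f"%(np.arctan2(p[1],p[0]),np.hypot(*p)))
E
```

```text
time: 30.88
position: [0.6045, 0.0165, 0.1979]
ee_rot: [0.061, 0.705, 0.062, -0.704]
ft_force: [-0.2, 0.9, 0.3]
grip_width: 0.588
{'ptr': np.float64(-0.14552349735482434), 'dark': np.float32(24.132458), 'mark': np.float64(-0.13960827221216116), 'markr': np.float64(46.635521357708434)}
[312 118  17  17 211] ang 0.252 r 0.0814
[342 169  14  19 156] ang -0.178 r 0.0450
[438 298  16  19 146] ang -2.007 r 0.1273
```

```bash
python3 -c "from h import *;print(order.sign_off())"
```

```text
the job is handed in; nothing more can be done
None
```

The knob is on the red mark and the lock ring is tightened, but once released the ring settles back a few millimetres. The job was handed in with the robot clear of everything at about 31 s of the 72 s allowed.

- **Knob:** I turned it about 1.28 rad clockwise. After all the ring work the pointer reads -0.146 rad and the mark -0.140 rad, within about 0.01 rad of measuring error.
- **Lock ring:** I turned it clockwise by the peg and met the seat after about 1.8 rad. I tightened it to a peak of about 9.7 N at the peg, well below the 20 N limit. It took three pushes: 7.8 N with the peg gripped, then 9.2 N and 9.7 N with shut fingers from one side.
- **Ring settling back:** after the 9.7 N push the peg moved back about 4 mm. It now rests near 0.25 rad and starts to move again at about 6 N. This does not match "friction keeps it tight when let go". I left it there because it rested in the same place after 9.2 N and 9.7 N, so pushing harder would not have helped.
- **Tool position offset:** the real fingertips sit about 20 mm above the reported TCP. My first grip on the knob closed on nothing because of this, and no contact showed in the force readings. I corrected for it afterwards.
- **Loose parts:** the fingers stayed above the height of the loose parts throughout. I did not measure the parts' positions again at the end.

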